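# Find the clamp nut that threads onto the leak-test stand and clamp the cover

### The arm

A 6-joint arm with a two-finger parallel gripper is mounted at the origin on a cart in front of the work surface, level with it; the furniture and walls round the work are solid. World frame = base frame: x ahead of the robot, y to its left, z up, the work surface at z = 0. Lengths are in m, angles in rad, forces in N, time in s.
With the tool pointing down it reaches from about 0.325 to 0.925 m from the base axis. Payload 3.1 kg.
Tool frame: the origin (TCP) lies at the very end of the fingers, on their centre line; the grasp point (between the pads) lies 19 mm behind it (ctrl.grip_depth is the distance from the TCP to the grasp point, in m); z points along the fingers, y is the direction in which the jaws open and shut (so a half turn about z gives the same grasp; the last joint's range is limited). The gripper opens to 85 mm and grips with 20 to 120 N. Pads are 22 mm wide; open, the fingers measure 114 mm over their backs; the gripper's body (76 mm by 85 mm) begins 54 mm behind the grasp point. The pads swing forward as they close: fully open they stand 13 mm farther back than shut.
Start: joints at [-1.261, 0.217, 1.613, -0, 1.311, -0.112], TCP at [0.256, -0.57, 0.211] pointing down, gripper open.
Joint ranges: [-2.75, 2.75], [-0.78, 2.1], [0.31, 2.55], [-1.13, 4.27], [0.13, 2.63], [-2.58, 2.58]. Speed limits (rad/s): [2.79, 2.79, 3.14, 3.14, 3.14, 3.14].

### API

Orientations are given as [roll, pitch, yaw] about the fixed x, y, z axes, in that order (R = Rz(yaw) Ry(pitch) Rx(roll)).
In Python, from rig import status, viewer, ctrl, spotter gives the robot as it stands.
- The arm moves only by the shell command python3 -m creep 'ROWS' [FORCE]. ROWS is a JSON object of lists of equal length, an entry for each row: "jaw": the finger opening in mm, from 0 to 85.4; "translation": the shift along the tool's x, y, z in mm, a list of three; "twist": the turn about the tool's z in degrees. A call has 1 to 12 rows; each row is the pose to reach, as a shift and turn from the pose commanded when the call began, along the tool's axes at that moment; what a row does not reach only later rows make up. A row lasts 1/8 s, in which the tool goes at most 62.5 mm and 10.7 degrees, less where a joint would pass 70% of its speed; a pose out of reach is approached as far as the arm can. A call with a gripper value outside its range is refused whole. The fingers move at their own pace and stop on an object; FORCE is the grip in N (left out, the last holds). Time passes only in rows, so rows that repeat a pose let the fingers close. It gives the time, the measured TCP pose, the force and the opening at its end, in the units of the state.
- status.state(): the state, without advancing time (a new reading comes with each control period).
- viewer.snapshot(name): name is "scene" or "top" or "wrist"; returns (picture, depth): 480x640x3 uint8, blue, green, red; 480x640 float32, m along the optical axis (not along the pixel's ray), 0 where there is no reading.
- viewer.calibration(name): a dict with "mtx" (3x3 intrinsics, pixels), "k1" (the pictures are not rectified: a ray, as slopes to the right and down, at radius r is drawn at 1 + k1 r^2 times it, then the intrinsics apply), "origin" and "orientation" of the camera in the world; the wrist camera has in their place "T_tool_cam" (4x4, takes a point from camera to tool coordinates, whose origin is the TCP and whose axes are the flange's). Camera axes: x right, y down, z forward; pixel columns grow to the right and rows downward; lengths in m; the calibration is good to about 2 mm. A picture is of the moment at which its call begins: read the wrist's pose just before it. calibration takes no time and is no camera call.
- ctrl.close_job(): hands the job in, once; it reports no verdict.
Trained networks look in the newest picture that a camera, given by its name, has taken for a name from the list of things; names that differ only in an ending like _2 or _b are one class to them, and where a whole thing is asked for, a point or a joint stands for the part that bears it (a point fixed in the world has none). Each returns a list of dicts, best first, with "p" (0 to 1); they miss things now and then, are a little off and sometimes report something else, mostly with a low value. They report only what shows in the picture. A call takes as long as a camera call.
- spotter.trace(target, camera): "pixels" (480x640 bool, what is visible of it) and "rect" ([left, top, width, height] in pixels, round what is visible of it).
The state is a dict: "time_s": time; "qpos": joint angles; "qd": joint speeds; "effort": joint torques, N m; "tcp_pos": TCP position; "ee_rot": TCP orientation; "ft_force": force on the tool from outside, world axes, zero at the start; "moment": the same for the moment, N m; "width": opening from 0.0 (shut) to 1.0 (fully open).
Only numpy, scipy, OpenCV 4.12 (cv2) and the standard library are available. Lean on these libraries where they do the work, as an engineer would, in place of code of your own. Each camera call takes 0.05 s, during which the arm holds its last target. There are 200 camera calls.

### The job

The gear housing is set up for a leak test, but its cover only lies loose on the rubber seal: find which of the three look-alike collar nuts threads onto the stand's tilted stud by trying them, and spin that one down until the cover is snug, its seal fully squeezed. Put any nut that does not fit back on the bench, and leave everything else on the bench as it stands.

Things in the scene. Friction and masses are not known exactly. Their poses are not given: they have to be found in the camera images.
- stud_tip (a point): Tip of the fixed steel stud that sticks out of the middle of the cover on the leak-test stand. It leans 30 degrees from vertical towards the robot, turned up to 17 degrees either way. z points out along its axis, x uphill. Below the tip: an 8 mm long cone widening to 24 mm, a plain 24 mm shank, the thread from 14 mm down. The cover's top lies 28 mm below the tip loose, 31 mm clamped.
- thread_top (a point): Upper end of the stud's thread, on the axis 14 mm below the tip; axes as stud_tip. A coarse right-hand round thread, 34 mm across the crests, three starts, 24 mm travel per turn: the right nut, turned clockwise seen from outside, goes down 3.8 mm per rad. Self-locking: a nut let go stays. The right nut first rests with its underside 16 to 26 mm below the tip, with about 2 mm of play.
- cover (a joint): How far the cover is pressed down on its rubber seal, in m: 0 loose, 0.003 fully home. An aluminium disc 84 mm wide, 10 mm thick, round the stud; it slides along the stud and springs back unless held (3 N to start it, 9 N to press it home).
- nut_1_center (a point): One of three look-alike nuts: steel, closed on top, a hexagon 52 mm across flats, 60 mm across corners and 34 mm high on a round collar 64 mm wide and 10 mm thick, 45 mm high in all, 0.24 to 0.42 kg, standing collar down. The thread inside is hidden: only one of the three has the stud's, starting 6 mm up. The point is on the axis, 22 mm above the underside.
- nut_2_center (a point): As nut_1 to look at; its point likewise on the axis, 22 mm above the underside. For all three nuts z points out of the closed top and x to a corner of the hexagon, so the flats face 30, 90, 150 ... degrees from x. The right nut sinks steadily from any angle when turned clockwise under a light push of about 5 N and needs 2 to 5 rad from first contact to snug.
- nut_3_center (a point): As nut_1 to look at; its point likewise on the axis, 22 mm above the underside. Turned under a light push, a wrong nut never sinks: either it is too small and stays on the stud's cone (underside 9 to 14 mm below the tip), or it goes over the shank and only rides round on the thread's end (17 to 21 mm). The right one needs less than 0.6 N m until it is snug.
- stand: The grey leak-test stand, fixed: base plate 176 x 190 x 12 mm, two cheeks, a steel face sloping 30 degrees that carries a cast gear housing 60 mm thick; at its left a pressure gauge 90 mm high, 88 mm left of the stud. The origin is at bench height, near the middle of the base; -x is its front.
- wheel: Bystander: bronze worm wheel on a grey shaft, 79 mm wide, 112 mm high, standing on the bench; origin at the middle of its foot.
- bearing: Bystander: ball bearing, 62 mm wide, 16 mm high, lying flat; origin at the middle of its underside.
- oil_can: Bystander: yellow spray can with a red cap, 57 mm wide, 189 mm high, standing; origin at the middle of its foot.

How it is judged:
By the outcome, as a careful person would: the job done as asked, in the order asked, and still so for the second after the job is handed in, with the robot touching nothing.
It also fails if it takes over 72 s, if anything falls off the work surface, if the arm or the gripper's body presses on something with over 40 N, if the wrist force passes 120 N, or if a joint passes its speed limit or range.

## Working session

There is one attempt and no reset: what is moved stays moved. The work goes in short steps, Python scripts to look and compute and a shell command to move; the robot and the scene stay as the last step left them, time stands still between calls to the robot, and variables do not carry over. Pictures are saved under pics/ and viewed, about 8 in all and at most 12, crops included, and the job is handed in when it is done.

```bash
ls; mkdir -p pics
python3 - <<'E'
from rig import status, viewer, ctrl, spotter
import cv2,numpy as np
print(status.state()); print(ctrl.grip_depth)
ims=[]
for c in ("scene","top"):
    im,d=viewer.snapshot(c); np.savez(f'{c}.npz',im=im,d=d); ims.append(im)
    k=viewer.calibration(c); print(c,k)
    for t in ("nut_1_center","cover","stand","wheel","bearing","oil_can"):
        for r in spotter.trace(t,c): print(t,c,round(r['p'],2),r['rect'],r['pixels'].sum())
print(viewer.calibration("wrist"))
cv2.imwrite('pics/a.png',ims[0]); cv2.imwrite('pics/b.png',ims[1])
E
```

```text
pics
{'time_s': 0.0, 'qpos': array([-1.26119252e+00,  2.17778048e-01,  1.61492853e+00, -1.10608341e-05,
        1.31127568e+00, -1.12224247e-01]), 'qd': array([-6.12172851e-06, -1.32994950e-04, -2.11180121e-03, -1.76456021e-03,
        1.40325416e-03, -5.12657745e-04]), 'effort': array([-1.06458738e-03, -3.96843266e+01, -3.03853941e+01, -1.83247271e-04,
        9.69747343e-03, -3.29471916e-06]), 'tcp_pos': array([ 0.25563373, -0.56939147,  0.20965642]), 'ee_rot': array([-3.13921688e+00, -2.56992872e-04,  4.21830596e-01]), 'ft_force': array([-0.64527358,  0.04214724, -0.30789092]), 'moment': array([-0.00311949, -0.03716454,  0.00148673]), 'width': 1.0001094835915567}
0.0187
scene {'mtx': array([[534.46657228,   0.        , 323.57063585],
       [  0.        , 534.46657228, 239.21400718],
       [  0.        ,   0.        ,   1.        ]]), 'k1': -0.1629719761003961, 'origin': array([-0.31509226,  0.789094  ,  0.67918199]), 'orientation': array([-2.00891584, -0.01616444, -2.32852493])}
nut_1_center scene 0.92 [247.2, 314.0, 32.0, 36.1] 783
cover scene 0.58 [299.9, 228.0, 31.7, 25.8] 50
[... 547 characters left out ...]
5.4] 175
bearing top 0.95 [469.8, 275.6, 30.0, 28.2] 552
bearing top 0.18 [385.5, 290.7, 26.7, 27.0] 608
oil_can top 0.73 [324.5, 242.8, 17.0, 15.4] 214
{'mtx': array([[406.21757614,   0.        , 315.38189407],
       [  0.        , 406.21757614, 240.66729376],
       [  0.        ,   0.        ,   1.        ]]), 'k1': -0.020184619110229618, 'T_tool_cam': array([[-4.10950442e-04, -9.63478371e-01, -2.67785846e-01,
         6.78967168e-02],
       [ 9.99999775e-01, -2.53901121e-04, -6.21101203e-04,
         7.38209282e-04],
       [ 5.30426449e-04, -2.67786041e-01,  9.63478259e-01,
        -1.62260949e-01],
       [ 0.00000000e+00,  0.00000000e+00,  0.00000000e+00,
         1.00000000e+00]])}
```

Run:
```python
import cv2,numpy as np
a=cv2.imread('pics/a.png')[180:420,160:480]; b=cv2.imread('pics/b.png')[160:400,200:520]
cv2.imwrite('pics/c.png',cv2.resize(np.vstack([a,b]),None,fx=1.25*1,fy=1.25*1,interpolation=cv2.INTER_CUBIC))
cv2.imwrite('pics/c.png',cv2.resize(b,(800,600),interpolation=cv2.INTER_CUBIC))
```

```text
(no output)
```

View pics/a.png

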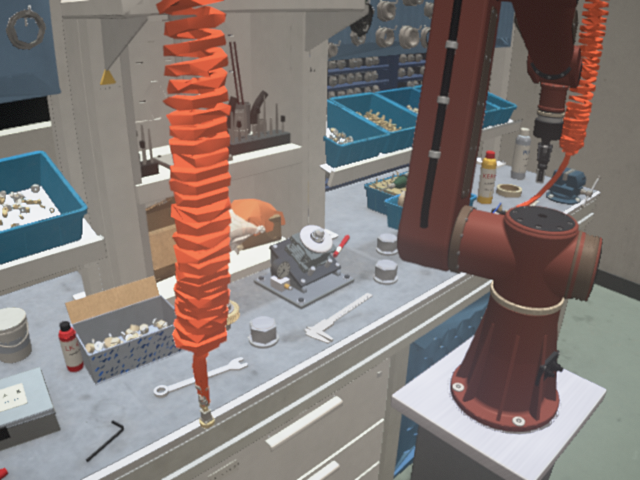

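View pics/b.png

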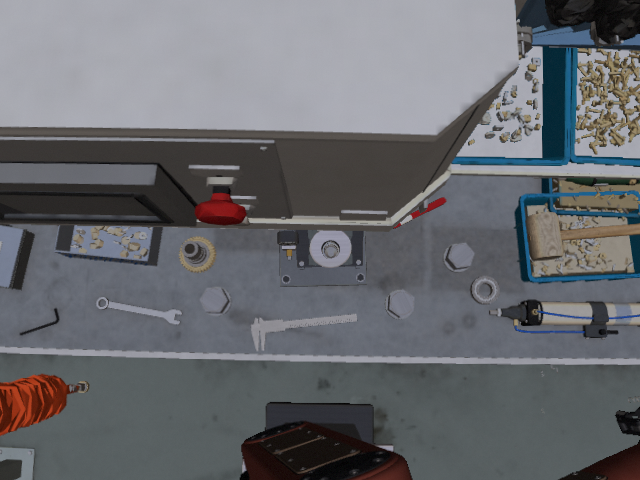

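The top picture shows the nuts at about (215,301), (400,304) and (458,257), with the stud and cover at (331,249), the wheel at (196,253) and the bearing at (484,290). In the scene view the stud's cover is at (315,240). Next I'll check the move tool's usage text, because the stud is tilted, and measure from depth.

```bash
python3 -m creep --help 2>&1 | head -30
cat > h.py <<'E'
import cv2,numpy as np
from scipy.spatial.transform import Rotation as Ro
from rig import status, viewer, ctrl, spotter
def cam(c,st=None):
    k=viewer.calibration(c)
    if c!="wrist": return k,Ro.from_euler('xyz',k["orientation"]).as_matrix(),k["origin"]
    R=Ro.from_euler('xyz',st["ee_rot"]).as_matrix();T=k["T_tool_cam"]
    return k,R@T[:3,:3],R@T[:3,3]+st["tcp_pos"]
def cloud(c,d,st=None):
    k,R,t=cam(c,st); v,u=np.mgrid[:480,:640]
    n=cv2.undistortPoints(np.stack([u,v],-1).reshape(-1,1,2).astype(float),k["mtx"],np.array([k["k1"],0,0,0])).reshape(480,640,2)
    P=np.dstack([n,np.ones((480,640))])*d[...,None]
    return P@R.T+t
E
python3 - <<'E'
from h import *
f=np.load('top.npz'); d=f['d']; P=cloud('top',d)
print('bench z',np.median(P[320:345,420:480,2]))
for n,(u,v) in dict(nA=(215,301),nB=(400,304),nC=(458,257),wheel=(196,253),bear=(484,290)).items():
    w=P[v-22:v+23,u-22:u+23].reshape(-1,3); h=w[w[:,2]>.036] if n[0]=='n' else w[w[:,2]>.008]
    print(n,len(h),h.mean(0).round(4),h.max(0).round(3),h.min(0).round(3))
for uv in [(331,249),(331,240),(320,260),(345,260),(320,240),(345,240),(330,220),(290,240),(300,180),(420,180),(220,205)]: print(uv,P[uv[1],uv[0]].round(4),d[uv[1],uv[0]])
w=P[225:275,305:355].reshape(-1,3); w=w[(w[:,2]>.06)]
# RANSAC plane for cover
rng=np.random.default_rng(0);best=0
for _ in range(3000):
    a,b,c=w[rng.choice(len(w),3,False)]; n=np.cross(b-a,c-a); L=np.linalg.norm(n)
    if L<1e-6: continue
    n/=L; n*=np.sign(n[2])
    if n[2]<.75 or n[2]>.95: continue
    m=abs((w-a)@n)<.0015
    if m.sum()>best: best=m.sum();M=m
q=w[M];c=q.mean(0);n=np.linalg.svd(q-c)[2][2];n*=np.sign(n[2]);print('cover',best,c,n,np.degrees(np.arccos(n[2])),np.degrees(np.arctan2(n[1],n[0])))
hgt=(w-c)@n; t=w[(hgt>.015)&(hgt<.045)]; print('stud pts',len(t),t.mean(0),np.sort(hgt)[-10:])
E
```

```text
invalid input: not JSON, or not a number
bench z -0.0005173789359188552
nA 522 [0.4448 0.224  0.0676] [0.473 0.257 1.253] [ 0.347 -0.002  0.036]
nB 533 [ 0.4469 -0.1668  0.0623] [ 0.478 -0.002  1.253] [ 0.347 -0.197  0.037]
nC 491 [ 0.5502 -0.2936  0.0641] [ 0.581 -0.002  1.253] [ 0.347 -0.327  0.037]
wheel 1033 [0.5396 0.2625 0.0717] [0.584 0.307 1.253] [ 0.347 -0.002  0.028]
bear 593 [ 0.4764 -0.3556  0.032 ] [ 0.531 -0.002  1.253] [ 0.347 -0.398  0.008]
(331, 249) [ 0.5409 -0.0169  0.16  ] 1.1106739
(331, 240) [ 0.5622 -0.0168  0.1423] 1.1319795
(320, 260) [0.525  0.0042 0.1209] 1.1460168
(345, 260) [ 0.5266 -0.046   0.1172] 1.1504838
(320, 240) [0.5619 0.005  0.1411] 1.1328492
(345, 240) [ 0.563  -0.0445  0.1409] 1.133744
(330, 220) [ 0.4774 -0.008   0.6863] 0.5814763
(290, 240) [0.5711 0.0675 0.0871] 1.1869268
(300, 180) [0.4805 0.018  0.813 ] 0.45714393
(420, 180) [ 0.4952 -0.0854  0.7727] 0.5006269
(220, 205) [0.4509 0.0753 0.843 ] 0.42168185
cover 513 [ 0.54752021 -0.01603669  0.13351622] [-0.50855661 -0.02269991  0.86072928] 30.601434990693086 -177.44424453511303
stud pts 126 [ 0.53685312 -0.01582678  0.15465053] [0.51286487 1.0657971  1.0657971  1.0657971  1.0657971  1.0657971
 1.0657971  1.0657971  1.0657971  1.0657971 ]
```

```bash
python3 -m creep '{"jaw":[85,85,85,85,85,85,85,85],"translation":[[0,0,-60],[0,0,-120],[0,0,-180],[0,0,-240],[0,0,-300],[0,0,-360],[0,0,-420],[0,0,-480]],"twist":[0,0,0,0,0,0,0,0]}'; python3 -c "
from h import *;print(status.state()['qpos'])"
```

```text
time_s: 1.7
tcp_pos: [0.2557, -0.5696, 0.6934]
ee_rot: [3.14, 0.0, 0.422]
ft_force: [-0.5, -1.4, 1.0]
width: 0.996
[-1.26121251e+00  3.14474978e-01  6.00181353e-01 -1.98752513e-05
  2.22548812e+00 -1.12207679e-01]
```

```bash
python3 -m creep '{"jaw":[85,85,85,85,85,85],"translation":[[0,0,-60],[0,0,-120],[0,0,-180],[0,0,-240],[0,0,-300],[0,0,-360]],"twist":[0,0,0,0,0,0]}'; python3 -c "
from h import *;print(status.state()['qpos'])"
```

```text
time_s: 2.45
tcp_pos: [0.2203, -0.4905, 0.8138]
ee_rot: [3.114, 0.0, 0.422]
ft_force: [1.0, 0.5, 0.7]
width: 0.998
[-1.28142883  0.32334866  0.31013159  0.00574779  2.4805944  -0.12793352]
```

```bash
python3 -m creep '{"jaw":[85,85,85],"translation":[[0,0,-200],[0,0,-400],[0,0,-600]],"twist":[0,0,0]}'; python3 -c "
from h import *;print(status.state()['qpos'])";  python3 -m creep '{"jaw":[85,85],"translation":[[0,0,0],[0,0,0]],"twist":[0,0]}'; python3 -c "
from h import *;print(status.state()['qpos'])"
```

```text
time_s: 2.82
tcp_pos: [0.1913, -0.426, 0.8584]
ee_rot: [3.091, 0.0, 0.422]
ft_force: [0.4, -0.5, 0.4]
width: 0.996
[-1.30452187  0.23313922  0.30854341  0.01368128  2.54990301 -0.14399255]
time_s: 3.08
tcp_pos: [0.1922, -0.4287, 0.8565]
ee_rot: [3.093, -0.0, 0.422]
ft_force: [0.3, -0.1, -0.5]
width: 0.995
[-1.30426183  0.23634703  0.30983633  0.01366785  2.54726531 -0.1436658 ]
```

```bash
python3 -m creep '{"jaw":[85,85,85,85,85,85,85,85,85,85],"translation":[[30,-33,15],[60,-66,30],[90,-100,40],[120,-133,50],[150,-166,50],[180,-200,50],[220,-240,50],[260,-280,50],[300,-330,50],[300,-330,50]],"twist":[0,0,0,0,0,0,0,0,0,0]}'; python3 -c "
from h import *;print(status.state()['qpos'])"
```

```text
time_s: 4.32
tcp_pos: [0.3335, -0.0025, 0.7895]
ee_rot: [3.095, 0.003, 0.435]
ft_force: [-0.4, 0.1, -0.4]
width: 0.995
[-0.17956982 -0.21392862  0.94203659 -0.05824957  2.38764161  0.91362588]
```

```bash
python3 -m creep '{"jaw":[85,85,85,85,85],"translation":[[0,0,-60],[0,0,-120],[0,0,-180],[-30,0,-240],[-60,0,-300]],"twist":[0,0,0,0,0]}'; python3 -c "
from h import *;print(status.state()['qpos'])"
```

```text
time_s: 4.95
tcp_pos: [0.3046, -0.0149, 0.9066]
ee_rot: [3.057, -0.037, 0.423]
ft_force: [0.2, -0.0, -0.8]
width: 0.998
[-0.23256974 -0.03226606  0.46217578 -0.08960559  2.62906216  0.83710634]
```

```bash
cat > w.py <<'E'
from h import *; import sys
s=status.state(); R=Ro.from_euler('xyz',s['ee_rot']).as_matrix(); z=R[:,2]
print(s['qpos'].round(3),'tilt %.1f az %.1f xaz %.1f'%(np.degrees(np.arccos(-z[2])),np.degrees(np.arctan2(z[1],z[0])),np.degrees(np.arctan2(R[1,0],R[0,0]))))
if len(sys.argv)>3: print('tool mm',(R.T@np.array([float(a) for a in sys.argv[1:4]])*1).round(1))
E
python3 w.py; python3 -m creep '{"jaw":[85,85,85,85,85],"translation":[[-50,-20,-60],[-100,-40,-120],[-150,-60,-180],[-200,-80,-240],[-250,-100,-300]],"twist":[0,0,0,0,0]}';python3 w.py 0 0 100
```

```text
[-0.233 -0.032  0.462 -0.09   2.629  0.837] tilt 5.3 az -41.8 xaz 24.2
time_s: 5.58
tcp_pos: [0.1802, -0.0211, 0.9073]
ee_rot: [3.007, -0.068, 0.426]
ft_force: [-0.1, 0.0, 0.7]
width: 0.997
[-0.447 -0.295  0.66  -0.07   2.629  0.639] tilt 8.6 az -38.9 xaz 24.4
tool mm [  6.8  13.4 -98.9]
```

```bash
python3 -m creep '{"jaw":[85,85,85,85,85,85],"translation":[[20,-30,-50],[40,-60,-100],[60,-90,-150],[75,-110,-200],[80,-110,-250],[90,-110,-300]],"twist":[0,0,0,0,0,0]}';python3 w.py 0 0 100
```

```text
time_s: 6.32
tcp_pos: [0.2191, 0.0973, 0.9275]
ee_rot: [2.985, -0.119, 0.435]
ft_force: [0.4, 0.2, 0.2]
width: 0.996
[ 0.316 -0.128  0.486 -0.291  2.629  1.196] tilt 11.2 az -28.1 xaz 24.9
tool mm [ 11.9  15.5 -98.1]
```

```bash
python3 -m creep '{"jaw":[85,85,85,85,85,85],"translation":[[10,10,-60],[20,20,-120],[30,30,-180],[40,40,-240],[50,50,-300],[60,60,-360]],"twist":[0,0,0,0,0,0]}';python3 w.py 0 0 100
```

```text
time_s: 7.08
tcp_pos: [0.252, 0.0832, 0.9493]
ee_rot: [2.96, -0.165, 0.443]
ft_force: [0.3, -0.2, -0.3]
width: 0.995
[ 0.229 -0.044  0.338 -0.294  2.629  1.1  ] tilt 14.0 az -22.7 xaz 25.4
tool mm [ 16.4  17.8 -97. ]
```

```bash
python3 -m creep '{"jaw":[85,85,85,85,85,85],"translation":[[-30,-20,-50],[-60,-40,-100],[-80,-60,-150],[-110,-80,-190],[-140,-100,-240],[-170,-120,-290]],"twist":[0,0,0,0,0,0]}';python3 w.py 0 0 100
```

```text
time_s: 7.82
tcp_pos: [0.1334, 0.1127, 0.9422]
ee_rot: [2.951, -0.221, 0.454]
ft_force: [-1.0, -0.0, 0.3]
width: 0.996
[ 0.757 -0.215  0.514 -0.524  2.629  1.409] tilt 16.7 az -15.4 xaz 26.0
tool mm [ 21.9  18.5 -95.8]
```

```bash
python3 -m creep '{"jaw":[85,85,85,85,85,85,85,85],"translation":[[10,10,-60],[20,20,-120],[30,30,-180],[45,40,-240],[60,50,-300],[75,60,-360],[90,75,-420],[100,85,-480]],"twist":[0,0,0,0,0,0,0,0]}';python3 w.py 0 0 100
```

```text
time_s: 8.82
tcp_pos: [0.1831, 0.0976, 0.9741]
ee_rot: [2.927, -0.269, 0.464]
ft_force: [-0.4, -0.4, 0.4]
width: 0.993
[ 0.501 -0.104  0.309 -0.471  2.629  1.19 ] tilt 19.6 az -12.8 xaz 26.6
tool mm [ 26.5  20.5 -94.2]
```

```bash
python3 w.py -300 0 150; python3 -m creep '{"jaw":[85,85,85,85,85,85,85,85],"translation":[[-25,-25,-45],[-50,-50,-90],[-75,-75,-135],[-100,-100,-180],[-130,-130,-220],[-160,-160,-260],[-190,-180,-300],[-220,-210,-340]],"twist":[0,0,0,0,0,0,0,0]}';python3 w.py 0 0 100
```

```text
[ 0.501 -0.104  0.309 -0.471  2.629  1.19 ] tilt 19.6 az -12.8 xaz 26.6
tool mm [-218.9  -85.1 -239.5]
time_s: 9.82
tcp_pos: [0.0898, 0.202, 0.9695]
ee_rot: [2.93, -0.356, 0.484]
ft_force: [-0.2, 0.1, -0.2]
width: 0.995
[ 1.425 -0.026  0.309 -0.949  2.629  1.66 ] tilt 23.6 az -3.9 xaz 27.7
tool mm [ 34.8  19.6 -91.7]
```

```bash
python3 -m creep '{"jaw":[85,85,85,85,85,85,85,85],"translation":[[20,20,-55],[40,40,-110],[60,55,-165],[80,70,-220],[100,80,-275],[120,90,-330],[140,105,-385],[160,120,-440]],"twist":[0,0,0,0,0,0,0,0]}';python3 w.py 0 0 100
```

```text
time_s: 10.82
tcp_pos: [0.1013, 0.1385, 0.9838]
ee_rot: [2.926, -0.373, 0.488]
ft_force: [-0.0, 0.2, -0.1]
width: 0.993
[ 1.31  -0.098  0.309 -0.978  2.629  1.501] tilt 24.6 az -3.1 xaz 28.0
tool mm [ 36.5  20.  -90.9]
```

```bash
python3 w.py 130 -80 0;  python3 -m creep '{"jaw":[85,85,85,85,85,85,85,85,85,85],"translation":[[35,60,20],[70,120,40],[80,140,0],[90,150,-60],[100,160,-120],[110,170,-180],[130,180,-240],[140,190,-300],[160,200,-360],[180,210,-420]],"twist":[0,0,0,0,0,0,0,0,0,0]}';python3 w.py 0 0 100
```

```text
[ 1.31  -0.098  0.309 -0.978  2.629  1.501] tilt 24.6 az -3.1 xaz 28.0
tool mm [ 72.  122.5  55.7]
time_s: 12.08
tcp_pos: [0.1772, 0.0517, 0.9955]
ee_rot: [2.913, -0.39, 0.491]
ft_force: [0.4, 0.4, 0.0]
width: 0.992
[-0.544 -0.231  0.309  0.422  2.622  0.994] tilt 25.8 az -3.3 xaz 28.2
tool mm [ 38.1  21.  -90.1]
```

```bash
python3 w.py -300 60 200;  python3 -m creep '{"jaw":[85,85,85,85,85,85,85,85],"translation":[[20,10,-60],[40,20,-120],[60,30,-180],[80,40,-240],[100,50,-300],[120,60,-360],[140,70,-420],[160,80,-480]],"twist":[0,0,0,0,0,0,0,0]}';python3 w.py 0 0 100
```

```text
[-0.544 -0.231  0.309  0.422  2.622  0.994] tilt 25.8 az -3.3 xaz 28.2
tool mm [-142.3 -127.  -311.8]
time_s: 13.08
tcp_pos: [0.1551, 0.0619, 0.9988]
ee_rot: [2.9, -0.41, 0.503]
ft_force: [0.3, 0.1, -0.3]
width: 0.995
[-0.106 -0.231  0.309  0.047  2.592  1.058] tilt 27.1 az -3.0 xaz 28.8
tool mm [ 39.8  22.  -89.1]
```

```bash
python3 w.py -200 60 60;  python3 -m creep '{"jaw":[85,85,85,85,85,85],"translation":[[-30,-30,-40],[-60,-60,-80],[-90,-90,-120],[-120,-120,-160],[-150,-140,-200],[-180,-160,-240]],"twist":[0,0,0,0,0,0]}';python3 w.py 0 0 100
```

```text
[-0.106 -0.231  0.309  0.047  2.592  1.058] tilt 27.1 az -3.0 xaz 28.8
tool mm [-110.3 -117.5 -145.7]
time_s: 13.82
tcp_pos: [0.0425, 0.0593, 1.0053]
ee_rot: [2.861, -0.496, 0.522]
ft_force: [-0.2, -0.2, 1.0]
width: 0.991
[ 0.053 -0.361  0.309 -0.082  2.629  1.09 ] tilt 32.3 az -1.3 xaz 29.9
tool mm [ 47.6  24.3 -84.5]
```

```bash
python3 w.py 210 -80 -550; python3 w.py 410 -80 -700
```

```text
[ 0.053 -0.361  0.309 -0.082  2.629  1.09 ] tilt 32.3 az -1.3 xaz 29.9
tool mm [-136.8   14.7  578. ]
[ 0.053 -0.361  0.309 -0.082  2.629  1.09 ] tilt 32.3 az -1.3 xaz 29.9
tool mm [-55.8  51.2 811.6]
```

```bash
python3 -m creep '{"jaw":[85,85,85,85,85,85,85,85,85,85,85,85],"translation":[[-12,0,50],[-25,0,100],[-40,0,155],[-55,5,210],[-70,7,265],[-80,9,320],[-95,10,375],[-105,12,430],[-120,13,485],[-137,15,540],[-137,15,578],[-115,25,630]],"twist":[0,0,0,0,0,0,0,0,0,0,0,0]}';python3 w.py 0 0 100
```

```text
time_s: 15.32
tcp_pos: [0.0746, 0.0811, 0.6993]
ee_rot: [2.83, -0.495, 0.53]
ft_force: [-0.2, -0.7, -0.7]
width: 0.999
[ 1.875 -0.774  1.557 -0.846  2.393  2.366] tilt 33.1 az -3.8 xaz 30.4
tool mm [ 47.5  27.  -83.8]
```

```bash
python3 w.py 160 0 -110
```

```text
[ 1.875 -0.774  1.557 -0.846  2.393  2.366] tilt 33.1 az -3.8 xaz 30.4
tool mm [ 69.2  27.2 179.4]
```

```bash
python3 -m creep '{"jaw":[85,85,85,85,85,85,85,85,85,85],"translation":[[30,30,20],[60,60,45],[85,90,70],[115,130,105],[115,130,105],[80,110,160],[60,100,200],[40,85,240],[60,80,290],[90,95,340]],"twist":[0,0,0,0,0,0,0,0,0,0]}';python3 w.py 0 0 100
```

```text
time_s: 16.58
tcp_pos: [0.3693, 0.0556, 0.5635]
ee_rot: [2.841, -0.474, 0.516]
ft_force: [0.1, -0.0, 0.2]
width: 0.995
[-0.003 -0.774  1.832 -0.041  1.53   1.115] tilt 31.8 az -4.6 xaz 29.5
tool mm [ 45.6  26.3 -85. ]
```

```bash
python3 w.py 75 -76 -250
```

```text
[-0.003 -0.774  1.832 -0.041  1.53   1.115] tilt 31.8 az -4.6 xaz 29.5
tool mm [-89.4  28.9 255.1]
```

```bash
python3 -m creep '{"jaw":[85,85,85,85,85,85],"translation":[[-18,6,52],[-36,12,104],[-54,18,156],[-72,24,208],[-89,29,255],[-89,29,255]],"twist":[0,0,0,0,0,0]}';python3 w.py
python3 - <<'E'
from h import *
s=status.state(); im,d=viewer.snapshot('wrist'); np.savez('w1.npz',im=im,d=d,**{k:s[k] for k in('tcp_pos','ee_rot')})
cv2.imwrite('pics/w1.png',im); P=cloud('wrist',d,s)
for t in('cover','stand'):
    r=spotter.trace(t,'wrist'); print(t,[(q['p'],q['rect']) for q in r])
    if t=='cover' and r: np.save('cm.npy',r[0]['pixels'])
c0=np.array([.5475,-.016,.1335]); n0=np.array([-.5,-.02,.866])
w=P.reshape(-1,3); ok=(d.reshape(-1)>.05)&(np.linalg.norm(w-c0,axis=1)<.05)
w=w[ok]; h=(w-c0)@n0; print(len(w)); print(np.histogram(h,bins=np.arange(-.02,.04,.003)))
m=abs(h)<.006
for _ in range(6):
    c=w[m].mean(0);n=np.linalg.svd(w[m]-c,full_matrices=False)[2][2];n*=np.sign(n[2]);m=abs((w-c)@n)<.0015
print('cover',m.sum(),c,n,np.degrees(np.arccos(n[2])),np.degrees(np.arctan2(-n[1],-n[0])))
h=(w-c)@n; t=w[(h>.021)&(h<.035)]; print('tip pts',len(t),t.mean(0),h.max())
ax=n; A=w[(h>.004)]; print(A.mean(0))
E
```

```text
time_s: 17.32
tcp_pos: [0.4401, -0.0196, 0.3078]
ee_rot: [2.852, -0.465, 0.509]
ft_force: [0.2, 0.1, -0.7]
width: 0.991
[-0.283 -0.704  2.263  0.121  1.054  0.816] tilt 31.0 az -4.4 xaz 29.2
cover [(0.94, [259.0, 152.5, 93.2, 85.8]), (0.74, [286.6, 184.1, 36.3, 33.0])]
stand [(0.68, [172.5, 100.9, 215.6, 196.2])]
7010
(array([ 509,   17,  143,   21,   51,  932, 4115,   98,   71,  161,  201,
         45,   27,  177,  169,  205,   30,    0,    0]), array([-0.02 , -0.017, -0.014, -0.011, -0.008, -0.005, -0.002,  0.001,
        0.004,  0.007,  0.01 ,  0.013,  0.016,  0.019,  0.022,  0.025,
        0.028,  0.031,  0.034,  0.037]))
cover 4139 [ 0.54784674 -0.01593208  0.13294718] [-0.49847883 -0.02170918  0.86663001] 29.930644956474683 2.493704195466399
tip pts 509 [ 0.53484882 -0.01694047  0.15454342] 0.030418174890064237
[ 0.53911229 -0.01599478  0.1488709 ]
```

View pics/w1.png

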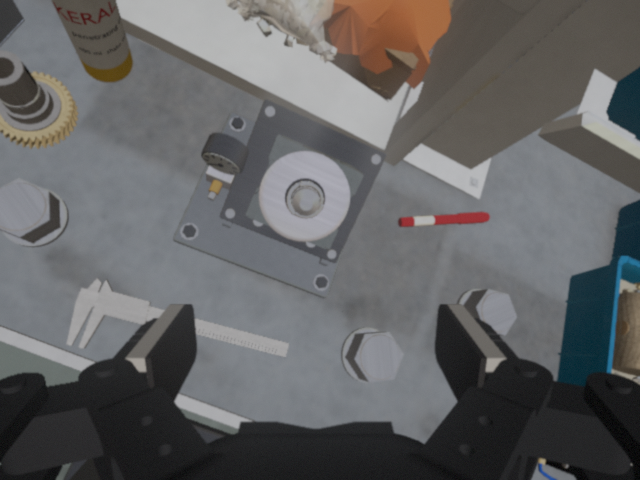

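The wrist picture shows the stud at (305,198) inside the cover. The nuts are at (30,212), (373,355) and (488,312), with the gauge to the stud's left. The stud axis measures 29.9° at azimuth 2.5°. The tool is at 31° and -4.4°, so it still needs about 3° of lateral tilt.

```bash
python3 w.py -290 -310 0
python3 - <<'E'
from h import *
f=np.load('w1.npz'); s={k:f[k] for k in('tcp_pos','ee_rot')}; d=f['d']; im=f['im']; P=cloud('wrist',d,s)
n=np.array([-.4995,-.0218,.866]); w=P.reshape(-1,3); ok=d.reshape(-1)>.05; c=np.array([.54785,-.01593,.13295])
h=(w-c)@n; r=np.linalg.norm((w-c)-h[:,None]*n,axis=1); m=ok&(abs(h)<.0015)&(r<.06)
# circle fit of cover outer rim in-plane
x=np.cross([0,1,0],n);x/=np.linalg.norm(x);y=np.cross(n,x); q=np.c_[(w[m]-c)@x,(w[m]-c)@y].astype(np.float32)
(cc,rr)=cv2.minEnclosingCircle(q); print('cover circle',cc,rr); cen=c+cc[0]*x+cc[1]*y; print('cover centre',cen,'tip',cen+.028*n)
t=w[ok&(h>.024)&(h<.032)&(r<.02)]; print('tip',t.mean(0),t.max(0),t.min(0))
# nuts: top faces
M=(abs(P[...,2]-.045)<.006)&(d>.05)
k,l,st,ce=cv2.connectedComponentsWithStats(M.astype(np.uint8))
for i in range(1,k):
    if 250<st[i,4]:
        p=P[l==i]; (c2,r2)=cv2.minEnclosingCircle(p[:,:2].astype(np.float32)); g=p[:,:2]-np.array(c2)
        p=p[p[:,2]>.04]; hu=cv2.convexHull(p[:,:2].astype(np.float32))[:,0]-np.array(c2)
        best=min((np.max(np.abs(np.cos(np.radians(a+np.arange(0,180,60)))[:,None]*hu[:,0]+np.sin(np.radians(a+np.arange(0,180,60)))[:,None]*hu[:,1])),a) for a in range(60))
        print(st[i],np.array(c2).round(4),round(r2,4),p[:,:2].mean(0).round(4),p[:,2].mean().round(4),'flat az',best)
E
```

```text
[-0.281 -0.709  2.251  0.122  1.053  0.816] tilt 32.0 az -4.6 xaz 29.6
tool mm [-359.9  176.  -140.2]
cover circle (-0.0009841981809586287, -0.0005464795394800603) 0.040920551866292953
cover centre [ 0.5470034  -0.01647633  0.13244794] tip [ 0.5330174  -0.01708673  0.15669594]
tip [ 0.53374321 -0.0170677   0.15571422] [ 0.5427576  -0.0084096   0.16005263] [ 0.52705725 -0.0264945   0.14872808]
[427   7  31  82 254] [ 0.8725 -0.1209] 0.0715 [ 0.8806 -0.1202] 0.0458 flat az (np.float64(0.06294429069758026), 31)
[ 72  36  56  27 387] [0.6477 0.2504] 0.0281 [0.6343 0.2379] 0.0456 flat az (np.float64(0.02647202346741179), 41)
[333  55  64  44 469] [ 0.769  -0.0355] 0.0465 [ 0.7642 -0.0365] 0.046 flat az (np.float64(0.04066529006971145), 55)
[   0   71   74   73 2155] [0.5453 0.2674] 0.0395 [0.5422 0.2539] 0.0485 flat az (np.float64(0.038839208682537305), 32)
[432 131  56  31 306] [ 0.7408 -0.1878] 0.0413 [ 0.7408 -0.1887] 0.0459 flat az (np.float64(0.03583170360862254), 0)
[   0  178   50   59 2306] [0.4484 0.228 ] 0.0294 [0.4494 0.2236] 0.0441 flat az (np.float64(0.026329170226702465), 58)
[223 187  30  33 568] [0.5437 0.0373] 0.0206 [0.5419 0.0419] 0.045 flat az (np.float64(0.019736229651196837), 19)
[325 232  25  27 291] [ 0.5474 -0.0804] 0.0173 [ 0.5464 -0.08  ] 0.045 flat az (np.float64(0.01595830289874473), 16)
[577 268  23 118 840] [ 0.591  -0.4357] 0.0803 [ 0.5869 -0.4344] 0.0456 flat az (np.float64(0.06982811635296901), 32)
[ 475  289   42   47 1259] [ 0.554 -0.3  ] 0.0302 [ 0.5549 -0.2989] 0.0438 flat az (np.float64(0.027099543650815055), 12)
[ 354  332   50   51 1837] [ 0.4492 -0.1714] 0.0304 [ 0.4489 -0.1697] 0.0438 flat az (np.float64(0.026718757679966593), 27)
```

```bash
python3 w.py -100 0 0; python3 w.py 0 100 0; python3 -m creep '{"jaw":[85,85,85,85,85,85,85,85],"translation":[[-52,25,-20],[-104,50,-40],[-156,76,-60],[-208,101,-80],[-260,126,-100],[-312,152,-120],[-360,176,-140],[-360,176,-140]],"twist":[0,0,0,0,0,0,0,0]}';python3 w.py -24 55 0
```

```text
[-0.281 -0.709  2.251  0.122  1.053  0.816] tilt 32.0 az -4.6 xaz 29.6
tool mm [-77.2 -35.2 -52.9]
[-0.281 -0.709  2.251  0.122  1.053  0.816] tilt 32.0 az -4.6 xaz 29.6
tool mm [ 43.9 -89.8  -4.2]
time_s: 18.48
tcp_pos: [0.1501, -0.333, 0.3201]
ee_rot: [2.836, -0.471, 0.513]
ft_force: [0.2, -0.5, 0.2]
width: 0.995
[-1.857 -0.571  2.176  0.545  1.642 -0.715] tilt 31.8 az -5.4 xaz 29.4
tool mm [  5.4 -57.8 -15.3]
```

```bash
python3 -m creep '{"jaw":[85,85,85,85,85],"translation":[[5,-57,-15],[10,-115,-30],[15,-172,-45],[20,-230,-60],[25,-285,-75]],"twist":[0,0,0,0,0]}';python3 w.py -24 55 0
```

```text
time_s: 19.1
tcp_pos: [-0.0072, -0.1765, 0.3142]
ee_rot: [2.849, -0.503, 0.529]
ft_force: [-1.1, -0.6, -0.8]
width: 0.996
[-2.674 -0.777  2.295  0.309  2.12  -1.461] tilt 33.0 az -1.7 xaz 30.3
tool mm [  6.2 -58.  -13.9]
```

```bash
python3 -m creep '{"jaw":[85,85,85,85,85,85,85,85,85,85,85,85],"translation":[[14,48,22],[27,96,44],[41,145,66],[54,193,89],[106,173,111],[158,153,133],[210,132,155],[263,112,178],[263,112,178],[245,62,152],[227,12,126],[209,-38,100]],"twist":[0,0,0,0,0,0,0,0,0,0,0,0]}';python3 w.py -45 38 0
```

```text
time_s: 20.6
tcp_pos: [0.3239, -0.1931, 0.3143]
ee_rot: [2.893, -0.505, 0.525]
ft_force: [-0.5, -0.0, -0.2]
width: 0.992
[-1.203 -0.777  2.289  0.529  1.451 -0.109] tilt 32.0 az 2.4 xaz 30.1
tool mm [-17.4 -51.4 -23. ]
```

```bash
python3 -m creep '{"jaw":[85,85,85,85,85,85],"translation":[[25,-52,0],[50,-105,0],[75,-150,0],[40,-165,-24],[0,-180,-50],[-46,-200,-80]],"twist":[0,0,0,0,0,0]}';python3 w.py -60 0 0
```

```text
time_s: 21.35
tcp_pos: [0.3818, -0.1053, 0.3077]
ee_rot: [2.936, -0.484, 0.519]
ft_force: [0.4, 0.3, -0.1]
width: 0.995
[-0.784 -0.777  2.29   0.411  1.301  0.274] tilt 29.9 az 5.6 xaz 29.7
tool mm [-46.1 -24.2 -29.8]
```

```bash
cat > go.py <<'E'
from h import *; import sys
# target world tcp (m) -> tool mm
s=status.state(); R=Ro.from_euler('xyz',s['ee_rot']).as_matrix(); t=np.array([float(a) for a in sys.argv[1:4]])
print('tool mm',(R.T@(t-s['tcp_pos'])*1000).round(1))
E
python3 go.py .421 -.173 .085; python3 go.py .461 -.169 .016
```

```text
tool mm [-103.2   36.3  209.2]
tool mm [-102.8   36.4  289. ]
```

```bash
python3 -m creep '{"jaw":[85,85,85,85,85,85,85,85,85,85,85,85],"translation":[[0,0,10],[-15,5,30],[-30,10,60],[-45,15,90],[-60,20,120],[-75,25,150],[-90,30,180],[-100,34,200],[-103,36,209],[-103,36,209],[-103,36,209],[-103,36,209]],"twist":[-10,-21,-32,-42,-53,-64,-74,-85,-96,-106,-117,-127]}'; python3 -m creep '{"jaw":[85,85,85],"translation":[[0,0,0],[0,0,0],[0,0,0]],"twist":[-11,-21,-31]}'; python3 w.py; python3 go.py .461 -.169 .016
```

```text
time_s: 22.85
tcp_pos: [0.4204, -0.1737, 0.085]
ee_rot: [2.85, 0.439, 2.621]
ft_force: [-0.0, 0.4, -0.4]
width: 0.994
time_s: 23.22
tcp_pos: [0.4376, -0.1435, 0.1046]
ee_rot: [-3.122, 0.473, -3.099]
ft_force: [-0.0, -0.2, -0.6]
width: 0.996
[-0.678 -0.301  2.401  0.452  0.714 -2.582] tilt 27.1 az -0.0 xaz -177.6
tool mm [ 20.5 -24.8  89.5]
```

```bash
python3 go.py .460 -.170 .015; python3 go.py .430 -.170 .0734
```

```text
tool mm [ 21.9 -25.7  89.9]
tool mm [ 22.  -25.7  24.3]
```

```bash
python3 -m creep '{"jaw":[85,85,85,85,85,85],"translation":[[0,0,0],[11,-13,12],[22,-26,24],[22,-26,50],[22,-26,76],[22,-26,90]],"twist":[5,6,7,7,7,7]}'; python3 w.py; python3 go.py .460 -.170 .015
python3 - <<'E'
from h import *
im,d=viewer.snapshot('wrist'); cv2.imwrite('pics/w2.png',im)
E
```

```text
time_s: 23.98
tcp_pos: [0.4652, -0.1608, 0.0223]
ee_rot: [3.106, 0.448, 3.034]
ft_force: [-0.2, -0.2, 0.2]
width: 0.995
[-0.647 -0.005  2.35   0.567  0.49  -2.582] tilt 25.7 az -1.5 xaz 173.9
tool mm [ 7.  -9.9  4.4]
```

View pics/w2.png

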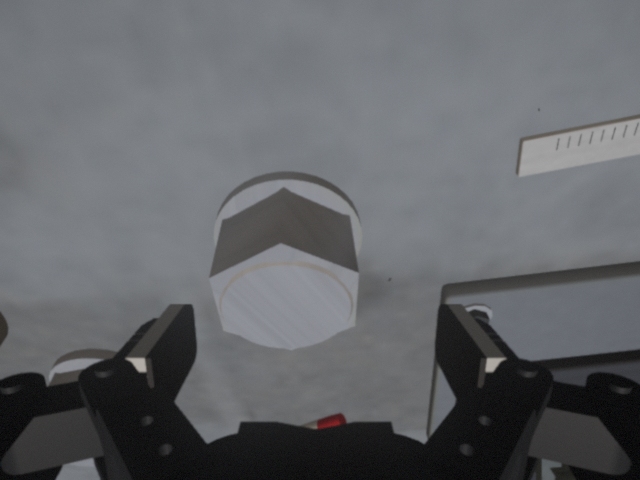

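The picture shows nut B's hexagon at about (285,300) with its flats facing the jaws. It sits about 10 mm off centre in tool -y. J6 is at its limit, so I'll ease the twist and centre.

```bash
python3 -m creep '{"jaw":[85,85,85],"translation":[[2,-3,0],[7,-10,0],[7,-10,2]],"twist":[8,9,9]}'; python3 w.py; python3 go.py .460 -.170 .017
```

```text
time_s: 24.4
tcp_pos: [0.4595, -0.1691, 0.0185]
ee_rot: [3.034, 0.439, 2.866]
ft_force: [-0.3, -0.2, 0.2]
width: 0.994
[-6.760e-01  2.000e-03  2.355e+00  5.950e-01  4.910e-01 -2.485e+00] tilt 25.9 az -1.5 xaz 164.2
tool mm [-0.  -0.9  1.6]
```

```bash
python3 -m creep '{"jaw":[50,45,45,45,45,45],"translation":[[0,0,1],[0,0,1],[0,0,1],[0,0,1],[0,0,1],[0,0,1]],"twist":[0,0,0,0,0,0]}' 30; python3 -m creep '{"jaw":[45,45,45],"translation":[[15,0,-30],[30,0,-70],[40,0,-120]],"twist":[0,0,0]}'; python3 w.py; python3 -c "
from h import *
im,d=viewer.snapshot('wrist'); cv2.imwrite('pics/w3.png',im)"
```

```text
time_s: 25.15
tcp_pos: [0.4615, -0.1678, 0.0182]
ee_rot: [3.034, 0.441, 2.869]
ft_force: [-3.4, -2.8, 5.0]
width: 0.608
time_s: 25.52
tcp_pos: [0.3706, -0.1524, 0.106]
ee_rot: [3.026, 0.43, 2.868]
ft_force: [1.5, -1.1, -2.1]
width: 0.603
[-0.838 -0.473  2.498  0.436  0.856 -2.406] tilt 25.5 az -0.2 xaz 164.3
```

View pics/w3.png

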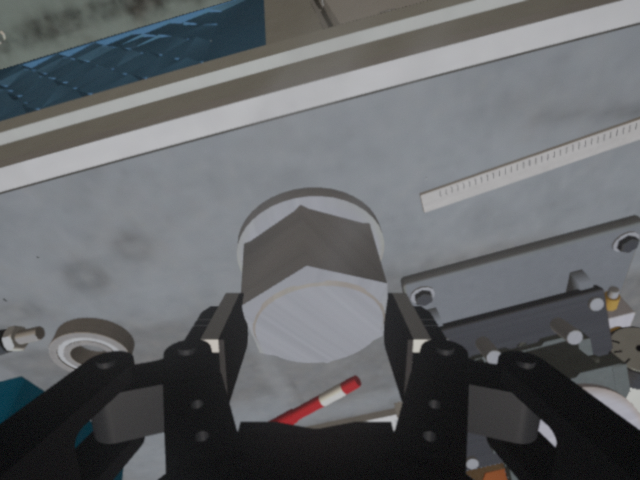

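The picture confirms nut B is gripped at (315,320), with an opening of 52 mm. To plan moves that stay off the joint limits, I'll fit a quick kinematic model from the logged poses.

```bash
cat > kin.py <<'E'
import numpy as np
from scipy.optimize import least_squares
from scipy.spatial.transform import Rotation as Ro
D=[([-1.26119,.21778,1.61493,0,1.31128,-.11222],[.25563,-.56939,.20966],[-3.13922,0,.42183]),
([-1.26121,.31447,.60018,0,2.22549,-.11221],[.2557,-.5696,.6934],[3.14,0,.422]),
([-.2326,-.0323,.4622,-.0896,2.6291,.8371],[.3046,-.0149,.9066],[3.057,-.037,.423]),
([.316,-.128,.486,-.291,2.629,1.196],[.2191,.0973,.9275],[2.985,-.119,.435]),
([.501,-.104,.309,-.471,2.629,1.19],[.1831,.0976,.9741],[2.927,-.269,.464]),
([-.544,-.231,.309,.422,2.622,.994],[.1772,.0517,.9955],[2.913,-.39,.491]),
([-1.857,-.571,2.176,.545,1.642,-.715],[.1501,-.333,.3201],[2.836,-.471,.513]),
([-.784,-.777,2.29,.411,1.301,.274],[.3818,-.1053,.3077],[2.936,-.484,.519]),
([-.676,.002,2.355,.595,.491,-2.485],[.4595,-.1691,.0185],[3.034,.439,2.866])]
E3=lambda a,v:Ro.from_rotvec(np.array(v)*a).as_matrix()
def fk(q,p):
    h,a,L2,e,L3,d=p; Y=[0,1,0];Z=[0,0,1]
    R1=E3(q[0],Z);R2=R1@E3(q[1],Y);R3=R2@E3(q[2],Y);R4=R3@E3(q[3],Z);R5=R4@E3(q[4],Y);R6=R5@E3(q[5],Z)
    x=R1@[a,0,h]+R2@[0,0,L2]+R3@[e,0,L3]+R6@[0,0,d]
    return x,R6
def off():
    A=[fk(q,[0]*6)[1].T@Ro.from_euler('xyz',r).as_matrix() for q,_,r in D]
    return Ro.from_matrix(np.array(A)).mean().as_matrix(),A
RO,_A=off()
_f=lambda p:np.concatenate([fk(q,p)[0]-t for q,t,_ in D])
_s=least_squares(_f,[.4,0,.45,0,.45,.25]); PAR=_s.x
LO=np.array([-2.75,-.78,.31,-1.13,.13,-2.58]);HI=np.array([2.75,2.1,2.55,4.27,2.63,2.58])
def ik(x,R,q0,w=.3,lim=True):
    def f(q):
        X,Q=fk(q,PAR); return np.r_[X-x,w*Ro.from_matrix((Q@RO).T@R).as_rotvec()]
    b=(LO,HI) if lim else (-np.inf,np.inf)
    r=least_squares(f,np.clip(q0,LO+1e-3,HI-1e-3) if lim else q0,bounds=b); return r.x,r.cost
if __name__=='__main__':
    print(PAR.round(4),abs(_s.fun).max().round(4)); print(RO.round(3)); print([round(np.degrees(Ro.from_matrix(RO.T@a).magnitude()),2) for a in _A])
E
python3 kin.py
```

```text
[ 0.3555 -0.0149  0.4677  0.06    0.5647  0.4069] 0.0789
[[-0. -1. -0.]
 [ 1. -0.  0.]
 [-0. -0.  1.]]
[np.float64(0.02), np.float64(0.02), np.float64(0.05), np.float64(0.02), np.float64(0.06), np.float64(0.05), np.float64(0.02), np.float64(0.02), np.float64(0.09)]
```

Run:
```python
from kin import *
A=[];b=[]
for q,t,_ in D:
    Y=[0,1,0];Z=[0,0,1]
    R1=E3(q[0],Z);R2=R1@E3(q[1],Y);R3=R2@E3(q[2],Y);R4=R3@E3(q[3],Z);R5=R4@E3(q[4],Y)
    A.append(np.c_[R1[:,0],R2[:,[1,2]],R3[:,[0,2]],R5[:,[0,2]],[0,0,1]]);b.append(t)
A=np.vstack(A);b=np.concatenate(b);x,_,rk,_=np.linalg.lstsq(A,b,rcond=None);print(rk,x.round(4));print((A@x-b).reshape(-1,3).round(4))
```

```text
8 [-2.000e-04  7.000e-02  4.546e-01  6.130e-02  5.578e-01 -2.000e-04
  3.246e-01  2.940e-01]
[[ 0.     -0.0001 -0.0001]
 [-0.      0.      0.    ]
 [-0.0002  0.0001  0.    ]
 [ 0.     -0.0001 -0.    ]
 [ 0.0001  0.0001 -0.0001]
 [ 0.0002  0.      0.0001]
 [-0.0001  0.      0.0001]
 [-0.0001  0.0001  0.0002]
 [ 0.      0.0001 -0.0001]]
```

```bash
python3 - <<'E'
s=open('kin.py').read()
a=s.index("def fk"); b=s.index("def off")
s=s[:a]+'''PAR=np.array([.294,.07,.4546,.0613,.5578,.3246])
def fk(q,p=None):
    h,a,L2,e,L3,d=PAR; Y=[0,1,0];Z=[0,0,1]
    R1=E3(q[0],Z);R2=R1@E3(q[1],Y);R3=R2@E3(q[2],Y);R4=R3@E3(q[3],Z);R5=R4@E3(q[4],Y);R6=R5@E3(q[5],Z)
    return R2@[0,a,L2]+R3@[e,0,L3]+R6@[0,0,d]+[0,0,h],R6
'''+s[b:]
a=s.index("_f=lambda"); b=s.index("LO=np")
s=s[:a]+s[b:]; s=s[:s.index("if __name__")]
s+='''
def run(q,rows,tw=None,w=.3):
    """simulate a creep call; rows: n x 3 mm, tw deg"""
    X0,R0=fk(q);R0=R0@RO;X,R=X0,R0
    for i,t in enumerate(rows):
        xt=X0+R0@np.array(t)/1000; Rt=R0@E3(np.radians(0 if tw is None else tw[i]),[0,0,1])
        dx=xt-X;n=np.linalg.norm(dx);dx*=min(1,.0625/max(n,1e-9))
        dr=Ro.from_matrix(R.T@Rt).as_rotvec();m=np.linalg.norm(dr);dr*=min(1,np.radians(10.7)/max(m,1e-9))
        q,c=ik(X+dx,R@Ro.from_rotvec(dr).as_matrix(),q,w); X,R=fk(q);R=R@RO
    return q,X,R
def ta(R): z=R[:,2]; return np.degrees(np.arccos(-z[2])).round(1),np.degrees(np.arctan2(z[1],z[0])).round(1)
'''
open('kin.py','w').write(s)
E
python3 - <<'E'
from kin import *
q=np.array([-.106,-.231,.309,.047,2.592,1.058]);rows=[[-30,-30,-40],[-60,-60,-80],[-90,-90,-120],[-120,-120,-160],[-150,-140,-200],[-180,-160,-240]]
q2=np.array([-1.857,-.571,2.176,.545,1.642,-.715]); r2=[[5,-57,-15],[10,-115,-30],[15,-172,-45],[20,-230,-60],[25,-285,-75]]
q3=np.array([.501,-.104,.309,-.471,2.629,1.19]);r3=[[-25,-25,-45],[-50,-50,-90],[-75,-75,-135],[-100,-100,-180],[-130,-130,-220],[-160,-160,-260],[-190,-180,-300],[-220,-210,-340]]
for w in(.1,.2,.3,.5,1):
    for Q,r in((q,rows),(q2,r2),(q3,r3)):
        a,X,R=run(Q,r,None,w);print(w,X.round(4),ta(R),end=' | ')
    print()
print('obs 32.3 -1.3 [.0425 .0593 1.0053] | 33.0 -1.7 [-.007 -.1765 .3142] | 23.6 -3.9 [.0898 .202 .9695]')
E
```

```text
0.1 [-0.1399  0.1289  1.0843] (np.float64(71.6), np.float64(13.9)) | 0.1 [ 0.0257 -0.0715  0.3179] (np.float64(45.9), np.float64(21.0)) | 0.1 [-0.1235  0.2225  1.1219] (np.float64(59.4), np.float64(102.7)) | 
0.2 [-0.0802  0.1153  1.0003] (np.float64(42.4), np.float64(5.9)) | 0.2 [ 0.0132 -0.1113  0.3154] (np.float64(40.7), np.float64(12.1)) | 0.2 [-0.0397  0.193   0.9778] (np.float64(26.4), np.float64(29.0)) | 
0.3 [-0.0492  0.1046  0.9882] (np.float64(37.8), np.float64(2.4)) | 0.3 [ 0.0007 -0.1401  0.3143] (np.float64(37.2), np.float64(4.7)) | 0.3 [0.0107 0.2057 0.9751] (np.float64(26.5), np.float64(11.8)) | 
0.5 [-0.0229  0.0882  0.962 ] (np.float64(31.4), np.float64(-0.8)) | 0.5 [-0.0069 -0.1678  0.3142] (np.float64(34.0), np.float64(-0.9)) | 0.5 [0.0501 0.1907 0.9442] (np.float64(22.4), np.float64(-2.3)) | 
1 [-0.0098  0.0779  0.949 ] (np.float64(28.2), np.float64(-2.4)) | 1 [-0.0076 -0.1863  0.3144] (np.float64(32.3), np.float64(-4.1)) | 1 [0.0642 0.1794 0.9267] (np.float64(20.2), np.float64(-10.1)) | 
obs 32.3 -1.3 [.0425 .0593 1.0053] | 33.0 -1.7 [-.007 -.1765 .3142] | 23.6 -3.9 [.0898 .202 .9695]
```

```bash
cat > srch.py <<'E'
from kin import *; import sys,time
from rig import status
q0=status.state()['qpos']; q0=np.clip(q0,LO+1e-3,HI-1e-3)
T=np.array([np.sin(np.radians(30))*np.cos(np.radians(2.5)),np.sin(np.radians(30))*np.sin(np.radians(2.5)),-np.cos(np.radians(30))])
X0,R0=fk(q0);R0=R0@RO;print(X0,ta(R0),q0.round(2))
rng=np.random.default_rng(int(sys.argv[1]) if len(sys.argv)>1 else 0);res=[];t0=time.time()
while time.time()-t0<150:
    tw0=rng.choice([0,-15,20,60,100,140])
    wp=np.array([rng.uniform(.25,.46),rng.uniform(-.45,.3),rng.uniform(.12,.7)])
    if wp[2]<.2 and wp[1]>-.1: continue
    d=(R0.T@(wp-X0))*1000; n=int(max(np.ceil(np.linalg.norm(d)/60),np.ceil(abs(tw0)/10.5),1))
    q,X,R=run(q0,[d*(i+1)/n for i in range(n)],[tw0*(i+1)/n for i in range(n)],.6)
    u=rng.normal(size=3);u/=np.linalg.norm(u);ps=60*rng.choice([0,1,1]);tw=rng.choice([-10,0,0,10]); ut=R.T@u*ps
    for k in range(1,9):
        pass
    rows=[ut*(i+1) for i in range(8)]; qq,XX,RR=q,X,R
    for k in range(8):
        qq,XX,RR=run(qq,[ut],[tw],.6)
        if XX[2]<.1 or XX[0]>.5 or XX[2]>.65 and XX[0]>.38: break
        e=np.degrees(np.arccos(np.clip(RR[:,2]@T,-1,1))); res.append((e+.12*(n+k),e,n,k+1,tw0,wp.round(3),(u*ps).round(),tw,XX.round(3),ta(RR),qq.round(2)))
res.sort(key=lambda r:r[0])
for r in res[:6]: print(*r)
E
python3 srch.py 0 & python3 srch.py 1 & wait
```

```text
this script no longer has the robot
[ 0.37209009 -0.15553271  0.11399046] (np.float64(26.1), np.float64(-1.7)) [-0.84 -0.49  2.5   0.43  0.86 -2.41]
2.947637033068406 0.6676370330684064 12 8 0 [0.331 0.19  0.692] [-4. 15. 58.] -10 [0.19  0.324 0.959] (np.float64(30.4), np.float64(3.6)) [ 1.26  0.08  0.31 -0.76  2.39 -2.12]
2.97391544704635 0.8139154470463501 12 7 0 [0.331 0.19  0.692] [-4. 15. 58.] -10 [0.223 0.313 0.956] (np.float64(29.2), np.float64(2.2)) [ 1.14  0.08  0.31 -0.68  2.38 -2.  ]
3.694261621755234 1.5342616217552338 11 8 100 [0.394 0.174 0.663] [-29.   4.  52.] 10 [0.174 0.19  0.988] (np.float64(28.8), np.float64(0.6)) [ 1.1  -0.05  0.31 -0.77  2.48  2.2 ]
3.8448743030858923 1.804874303085892 10 8 20 [0.291 0.135 0.624] [12. -4. 59.] 0 [0.374 0.08  0.98 ] (np.float64(29.2), np.float64(-0.8)) [ 0.06 -0.01  0.31 -0.05  2.33 -0.96]
4.26478050852977 2.2247805085297703 12 6 0 [0.331 0.19  0.692] [-4. 15. 58.] -10 [0.253 0.301 0.952] (np.float64(28.0), np.float64(0.6)) [ 1.02  0.08  0.31 -0.61  2.38 -1.88]
4.603753443671865 4.363753443671865 2 1 20 [ 0.356 -0.194  0.216] [-0. -0.  0.] 0 [ 0.356 -0.194  0.216] (np.float64(26.1), np.float64(-1.7)) [-0.97 -0.61  2.36  0.4   1.15 -2.07]
```

```bash
python3 w.py; python3 go.py .331 .19 .692
```

```text
[-0.841 -0.494  2.496  0.434  0.862 -2.405] tilt 26.1 az -1.7 xaz 164.6
tool mm [-129.8  380.6 -541.6]
```

```bash
python3 -m creep '{"jaw":[45,45,45,45,45,45,45,45,45,45,45,45],"translation":[[-11,32,-45],[-22,64,-90],[-32,95,-135],[-43,127,-180],[-54,159,-226],[-65,190,-271],[-76,222,-316],[-87,254,-361],[-97,285,-406],[-108,317,-451],[-119,349,-496],[-130,381,-542]],"twist":[0,0,0,0,0,0,0,0,0,0,0,0]}'; python3 w.py -4 15 58
```

```text
time_s: 27.08
tcp_pos: [0.3347, 0.1882, 0.6881]
ee_rot: [3.036, 0.433, 2.871]
ft_force: [0.5, -0.3, -1.5]
width: 0.598
[ 0.517 -0.499  1.422 -0.231  1.824 -0.91 ] tilt 25.5 az -1.3 xaz 164.5
tool mm [-17.2  19.2 -54.2]
```

```bash
python3 -m creep '{"jaw":[45,45,45,45,45,45],"translation":[[-17,19,-54],[-34,38,-108],[-51,57,-162],[-68,76,-216],[-85,95,-270],[-102,114,-324]],"twist":[0,0,0,0,0,0]}'; python3 w.py -4 15 58
```

```text
time_s: 27.82
tcp_pos: [0.3063, 0.2617, 0.9493]
ee_rot: [3.033, 0.45, 2.877]
ft_force: [1.6, 1.5, -3.3]
width: 0.599
[ 0.795  0.072  0.319 -0.479  2.361 -0.945] tilt 26.5 az -1.1 xaz 164.8
tool mm [-18.2  19.4 -53.8]
```

```bash
cat > s2.py <<'E'
from kin import *; import time,sys
from rig import status
q0=np.clip(status.state()['qpos'],LO+1e-3,HI-1e-3)
T=np.array([.4995,.0218,-.866]);X0,R0=fk(q0);R0=R0@RO;print(X0,ta(R0))
rng=np.random.default_rng(0);res=[];t0=time.time()
while time.time()-t0<100:
    u=rng.normal(size=3);u[2]=abs(u[2]);u=u/np.linalg.norm(u)*60;tw=rng.choice([-10,-10,0,0,10]);r=(R0.T@u).round()
    n=8;q=q0
    for k in range(n):
        q,X,R=run(q,[r],[tw],.6) if 0 else run(q0,[r*(i+1) for i in range(k+1)],[tw*(i+1) for i in range(k+1)],.6)
        if X[2]>.65 and X[0]>.4: break
        e=np.degrees(np.arccos(np.clip(R[:,2]@T,-1,1))); res.append((e+.15*k,e,k+1,r,tw,X.round(3),ta(R),q.round(2)))
res.sort(key=lambda r:r[0])
for r in res[:5]: print(*r)
E
python3 s2.py
```

```text
[0.30619602 0.26168589 0.94934268] (np.float64(26.5), np.float64(-1.1))
2.029089707958803 1.8790897079588031 2 [-40.  29. -33.] -10 [0.333 0.27  0.951] (np.float64(28.4), np.float64(0.8)) [ 0.76  0.09  0.31 -0.45  2.31 -1.3 ]
2.031035743063205 1.881035743063205 2 [-38.  35. -30.] -10 [0.335 0.28  0.948] (np.float64(28.4), np.float64(0.8)) [ 0.78  0.1   0.31 -0.46  2.31 -1.29]
2.035257812596056 1.885257812596056 2 [-30.  37. -36.] 0 [0.321 0.285 0.949] (np.float64(28.4), np.float64(0.9)) [ 0.82  0.1   0.31 -0.49  2.32 -0.92]
2.0360710683443908 1.8860710683443906 2 [-44.  23. -34.] 10 [0.336 0.26  0.953] (np.float64(28.4), np.float64(0.7)) [ 0.73  0.08  0.31 -0.44  2.31 -0.62]
2.0385914751534324 1.8885914751534325 2 [-44.  25. -31.] -10 [0.339 0.263 0.952] (np.float64(28.4), np.float64(0.7)) [ 0.74  0.09  0.31 -0.44  2.31 -1.32]
```

```bash
python3 -m creep '{"jaw":[45,45,45,45],"translation":[[-30,37,-36],[-60,74,-72],[-90,111,-108],[-120,148,-144]],"twist":[0,0,0,0]}'; python3 w.py -4 15 58
```

```text
time_s: 28.32
tcp_pos: [0.3252, 0.2898, 0.9511]
ee_rot: [2.987, 0.488, 2.86]
ft_force: [-1.0, 0.6, -1.8]
width: 0.601
[ 0.825  0.099  0.308 -0.481  2.299 -0.905] tilt 29.2 az 2.2 xaz 163.8
tool mm [-20.1  21.6 -52.3]
```

```bash
cat > plan.py <<'E'
from kin import *
from rig import status
Tip=np.array([.5330,-.0171,.1567]);n=np.array([-.4995,-.0218,.866])
s=status.state();R=Ro.from_euler('xyz',s['ee_rot']).as_matrix();q=np.clip(s['qpos'],LO+1e-3,HI-1e-3);x0=s['tcp_pos']
Rg=Ro.from_euler('xyz',[3.034,.441,2.869]).as_matrix();und=Rg.T@(np.array([.449,-.170,0])-[.4615,-.1678,.0182]);ut=Rg.T@[0,0,1]
print('underside in tool',und.round(4),'up in tool',ut.round(3));und[1]=0;ut[1]=0;ut/=np.linalg.norm(ut)
up=R@ut;print('nut up world',up.round(3))
k=(-.0235-und[2])/ut[2];pin=und+k*ut;print('pin',pin.round(4),'height',k.round(4)); pin_w=R@pin
def tcp_tip(depth): return Tip-R@(und+ut*depth)   # tip at depth inside nut along nut axis
seat=lambda dep:Tip+n*(k-dep)-pin_w
W={'above60':tcp_tip(-.06),'above10':tcp_tip(-.01),'in8':tcp_tip(.008),'seat14':seat(.014),'seat18':seat(.018)}
for a,b in W.items():
    print(a,b.round(4),(R.T@(b-x0)*1000).round(1))
if 1:
    pts=[x0,np.array([.40,.16,.75]),np.array([.44,.05,.55]),W['above60']]
    for a,b in zip(pts,pts[1:]):
        for f in(.33,.66,1):
            q,c=ik(a+(b-a)*f,R,q,.6,False);print((a+(b-a)*f).round(3),q.round(2),'VIOL' if (q<LO).any() or (q>HI).any() else '', '%.0e'%c)
        print('tool',(R.T@(b-x0)*1000).round())
E
python3 plan.py
```

```text
underside in tool [ 0.0181 -0.0067  0.0109] up in tool [-0.427  0.097 -0.899]
nut up world [-0.076 -0.122  0.99 ]
pin [ 0.0018  0.     -0.0235] height 0.0381
above60 [ 0.5385 -0.0291  0.2341] [  76.6 -362.4  723.9]
above10 [ 0.5423 -0.023   0.1846] [  98.  -362.4  769.1]
in8 [ 0.5437 -0.0208  0.1668] [ 105.7 -362.4  785.4]
seat14 [ 0.5339 -0.0176  0.1579] [ 119.  -362.6  788.5]
seat18 [ 0.5359 -0.0175  0.1544] [ 118.9 -362.6  792.5]
[0.35  0.247 0.885] [ 0.67 -0.15  0.75 -0.34  2.09 -0.89]  1e-24
[0.375 0.204 0.818] [ 0.5  -0.3   1.03 -0.24  1.94 -0.96]  5e-29
[0.4  0.16 0.75] [ 0.32 -0.41  1.26 -0.14  1.8  -1.07]  4e-17
tool [  -1. -138.  210.]
[0.413 0.124 0.684] [ 0.18 -0.5   1.45 -0.07  1.69 -1.17]  8e-19
[0.426 0.087 0.618] [ 0.04 -0.57  1.62 -0.    1.58 -1.29]  3e-19
[0.44 0.05 0.55] [-0.09 -0.61  1.77  0.06  1.48 -1.41]  3e-18
tool [  32. -263.  402.]
[0.472 0.024 0.446] [-0.17 -0.59  1.95  0.1   1.28 -1.5 ]  1e-29
[ 0.505 -0.002  0.342] [-0.23 -0.5   2.08  0.15  1.07 -1.59]  5e-29
[ 0.538 -0.029  0.234] [-0.28 -0.33  2.17  0.21  0.82 -1.71]  9e-28
tool [  77. -362.  724.]
```

```bash
python3 -m creep '{"jaw":[45,45,45,45,45,45,45,45,45,45,45,45],"translation":[[0,-28,42],[-1,-56,84],[-1,-84,126],[-1,-112,168],[-1,-138,210],[7,-170,258],[16,-200,306],[24,-232,354],[32,-263,402],[38,-278,455],[45,-292,508],[51,-306,560]],"twist":[0,0,0,0,0,0,0,0,0,-5,-10,-16]}' 28; python3 w.py;  python3 plan.py
```

```text
time_s: 29.82
tcp_pos: [0.4916, 0.0148, 0.3946]
ee_rot: [-3.139, 0.509, -3.103]
ft_force: [0.3, 0.8, -2.4]
width: 0.597
[-0.183 -0.543  2.013  0.114  1.175 -1.81 ] tilt 29.1 az 2.0 xaz -177.8
underside in tool [ 0.0181 -0.0067  0.0109] up in tool [-0.427  0.097 -0.899]
nut up world [-0.065 -0.     0.998]
pin [ 0.0018  0.     -0.0235] height 0.0381
above60 [ 0.5396 -0.0167  0.2349] [ 37.  -32.9 162.3]
above10 [ 0.5428 -0.0167  0.185 ] [ 58.4 -32.9 207.5]
in8 [ 0.544  -0.0167  0.1671] [ 66.1 -32.9 223.7]
seat14 [ 0.534  -0.0172  0.1579] [ 79.4 -33.1 226.8]
seat18 [ 0.536  -0.0171  0.1544] [ 79.3 -33.  230.8]
[0.461 0.063 0.512] [-0.04 -0.58  1.82  0.04  1.39 -1.65]  1e-26
[0.431 0.111 0.629] [ 0.13 -0.53  1.58 -0.04  1.59 -1.5 ]  1e-27
[0.4  0.16 0.75] [ 0.32 -0.41  1.26 -0.14  1.8  -1.35]  2e-28
tool [ -98.  148. -353.]
[0.413 0.124 0.684] [ 0.18 -0.5   1.45 -0.07  1.69 -1.45]  8e-19
[0.426 0.087 0.618] [ 0.04 -0.56  1.62 -0.01  1.58 -1.57]  3e-19
[0.44 0.05 0.55] [-0.09 -0.61  1.77  0.06  1.48 -1.69]  3e-18
tool [ -32.   37. -160.]
[0.473 0.028 0.446] [-0.15 -0.58  1.94  0.09  1.28 -1.77]  7e-30
[0.506 0.006 0.342] [-0.2  -0.5   2.08  0.13  1.06 -1.84]  3e-29
[ 0.54  -0.017  0.235] [-0.24 -0.33  2.16  0.18  0.82 -1.94]  6e-28
tool [ 37. -33. 162.]
```

```bash
python3 -m creep '{"jaw":[45,45,45,45,45,45,45,45],"translation":[[9,-8,41],[19,-17,82],[28,-25,124],[37,-33,162],[48,-33,185],[58,-33,207],[63,-33,217],[66,-33,224]],"twist":[0,0,0,0,0,0,0,0]}' 25; python3 -c "
from h import *
im,d=viewer.snapshot('wrist'); cv2.imwrite('pics/w4.png',im)"; python3 w.py; python3 plan.py|sed -n 6,8p
```

```text
time_s: 30.82
tcp_pos: [0.545, -0.0158, 0.1709]
ee_rot: [-3.14, 0.51, -3.104]
ft_force: [-22.6, -1.2, 30.4]
width: 0.598
[-0.237 -0.231  2.219  0.214  0.668 -1.98 ] tilt 29.4 az 2.0 xaz -177.9
in8 [ 0.544  -0.0167  0.1671] [ 3.9 -0.8  3.1]
seat14 [ 0.534  -0.0172  0.158 ] [17.1 -0.9  6.1]
seat18 [ 0.536  -0.0171  0.1545] [17.  -0.8 10.1]
```

View pics/w4.png

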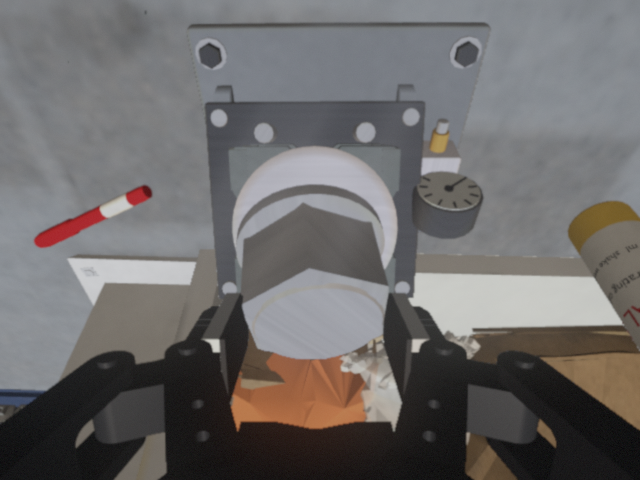

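```bash
cat > nut.py <<'E'
from h import *
from scipy.optimize import least_squares
def nutpose(v=True):
    s=status.state();im,d=viewer.snapshot('wrist'); k=viewer.calibration('wrist');T=k['T_tool_cam'];P=cloud('wrist',d,s)
    R=Ro.from_euler('xyz',s['ee_rot']).as_matrix();Q=(P-s['tcp_pos'])@R   # tool frame
    m=(d>.05)&(abs(Q[...,0])<.05)&(abs(Q[...,1])<.0255)&(Q[...,2]>-.07)&(Q[...,2]<.03)
    q=Q[m]; rng=np.random.default_rng(0);out=[]
    rem=q
    for it in range(2):
        best=0
        for _ in range(1500):
            a,b,c=rem[rng.choice(len(rem),3,False)];n=np.cross(b-a,c-a);L=np.linalg.norm(n)
            if L<1e-5: continue
            n/=L
            if abs(n[1])>.25 and it==0 or -n[2]*np.sign(-n[2])<.6: continue
            mm=abs((rem-a)@n)<.001
            if mm.sum()>best:best=mm.sum();M=mm
        p=rem[M];c=p.mean(0);n=np.linalg.svd(p-c,full_matrices=False)[2][2];n*=np.sign(-n[2])
        print('plane',best,'n',n.round(3),'ang %.1f'%np.degrees(np.arctan2(-n[0],-n[2])),'c',c.round(4),'x',p[:,0].min().round(4),p[:,0].max().round(4),'y',p[:,1].min().round(4),p[:,1].max().round(4),'z',p[:,2].min().round(4),p[:,2].max().round(4))
        rem=rem[~M]
nutpose()
E
python3 nut.py
```

```text
plane 7677 n [-0.504  0.083 -0.86 ] ang 30.4 c [ 0.0007  0.0005 -0.0289] x -0.0232 0.022 y -0.0237 0.0253 z -0.0407 -0.0138
plane 3071 n [ 0.729  0.294 -0.619] ang -49.7 c [ 0.0291  0.0075 -0.022 ] x -0.0103 0.0476 y -0.0095 0.0252 z -0.0596 -0.0013
```

```bash
cat > arc.py <<'E'
from kin import *; import sys
from rig import status
# usage: arc.py topx topy topz nx ny nz [dep0 dep1]: nut pose in tool frame
a=[float(v) for v in sys.argv[1:]];top=np.array(a[:3]);ut=np.array(a[3:6]);ut/=np.linalg.norm(ut);top[1]=0;ut[1]=0;ut/=np.linalg.norm(ut)
d0,d1=(a[6:]+[.006,.012])[:2]
Tip=np.array([.5330,-.0171,.1567]);n=np.array([-.4995,-.0218,.866])
s=status.state();R=Ro.from_euler('xyz',s['ee_rot']).as_matrix();x0=s['tcp_pos']
und=top-.045*ut;k=(-.0235-und[2])/ut[2];pin=und+k*ut;u0=R@ut
print('k',k.round(4),'pin',pin.round(4),'tool vs stud deg',np.degrees(np.arccos(-R[:,2]@n)).round(1),'nut vs stud',np.degrees(np.arccos(u0@n)).round(1))
def show(l,M,u): 
    x=M+k*u-R@pin;print(l,x.round(4),(R.T@(x-x0)*1000).round(1))
for d in(-.03,-.004,d0): show('M dep %.3f'%d,Tip-d*n,u0)
for f in(.25,.5,.75,1):
    u=(1-f)*u0+f*n;u/=np.linalg.norm(u);show('arc %.2f'%f,Tip-(d0+f*(d1-d0))*n,u)
for d in(.016,.02,.024):show('seat %.3f'%d,Tip-d*n,n)
E
python3 arc.py .0007 .0005 -.0289 -.504 0 -.86
```

```text
k 0.0387 pin [ 0.0039  0.     -0.0235] tool vs stud deg 0.8 nut vs stud 31.0
M dep -0.030 [ 0.5336 -0.0172  0.2028] [ -4.6  -0.8 -33.2]
M dep -0.004 [ 0.5466 -0.0166  0.1803] [-4.9 -0.7 -7.3]
M dep 0.006 [ 0.5516 -0.0164  0.1717] [-5.  -0.7  2.7]
arc 0.25 [ 0.5472 -0.0166  0.1701] [-0.4 -0.7  1.9]
arc 0.50 [ 0.5427 -0.0168  0.1678] [ 4.6 -0.8  1.7]
arc 0.75 [ 0.5384 -0.017   0.1648] [ 9.8 -0.8  2.2]
arc 1.00 [ 0.5345 -0.0172  0.1613] [14.9 -0.8  3.4]
seat 0.016 [ 0.5365 -0.0171  0.1578] [14.9 -0.8  7.4]
seat 0.020 [ 0.5385 -0.017   0.1543] [14.9 -0.8 11.4]
seat 0.024 [ 0.5405 -0.0169  0.1509] [14.8 -0.8 15.4]
```

```bash
python3 -m creep '{"jaw":[45,45,45,45],"translation":[[-2,0,-12],[-9,0,-11],[-9,0,-6],[-9,0,-0.5]],"twist":[0,0,0,0]}' 25; python3 -m creep '{"jaw":[45,45],"translation":[[5,0,-1],[9,0,-1]],"twist":[0,0]}' 25; python3 -m creep '{"jaw":[45,45,45],"translation":[[5,0,0.5],[11,0,1.5],[11,0,1.5]],"twist":[0,0,0]}' 20;python3 nut.py
```

```text
time_s: 31.42
tcp_pos: [0.5516, -0.0149, 0.1729]
ee_rot: [3.141, 0.508, -3.105]
ft_force: [0.2, -0.1, -2.0]
width: 0.598
time_s: 31.68
tcp_pos: [0.5435, -0.0153, 0.1702]
ee_rot: [3.141, 0.51, -3.106]
ft_force: [0.1, 1.7, 0.5]
width: 0.598
time_s: 32.05
tcp_pos: [0.5348, -0.0153, 0.1646]
ee_rot: [3.141, 0.511, -3.105]
ft_force: [-0.2, 2.5, 5.6]
width: 0.598
plane 10226 n [-0.263  0.09  -0.961] ang 15.3 c [ 0.0002 -0.0001 -0.0292] x -0.0264 0.0247 y -0.0244 0.0255 z -0.0362 -0.0209
plane 1821 n [ 0.788 -0.011 -0.615] ang -52.0 c [ 0.0253 -0.0015 -0.0158] x -0.0094 0.0404 y -0.0255 0.0255 z -0.0599 0.0048
```

```bash
python3 arc.py .0002 0 -.0292 -.263 0 -.961 .009 .013
```

```text
k 0.0391 pin [ 0.0018  0.     -0.0235] tool vs stud deg 0.9 nut vs stud 16.1
M dep -0.030 [ 0.5216 -0.0176  0.201 ] [ -6.1  -1.7 -38.2]
M dep -0.004 [ 0.5346 -0.0171  0.1785] [ -6.4  -1.7 -12.2]
M dep 0.009 [ 0.5411 -0.0168  0.1672] [-6.6 -1.6  0.8]
arc 0.25 [ 0.539  -0.0169  0.1656] [-3.9 -1.6  1.1]
arc 0.50 [ 0.5369 -0.017   0.1638] [-1.2 -1.7  1.7]
arc 0.75 [ 0.5349 -0.0171  0.1618] [ 1.5 -1.7  2.4]
arc 1.00 [ 0.533  -0.0172  0.1597] [ 4.2 -1.7  3.4]
seat 0.016 [ 0.5345 -0.0171  0.1571] [ 4.2 -1.7  6.4]
seat 0.020 [ 0.5365 -0.017   0.1536] [ 4.1 -1.7 10.4]
seat 0.024 [ 0.5385 -0.0169  0.1501] [ 4.1 -1.7 14.4]
```

```bash
python3 -m creep '{"jaw":[45,45,45,45],"translation":[[5,-1,2],[8,-1.5,3.5],[8,-1.5,5],[8,-1.5,5]],"twist":[0,0,0,0]}' 20;python3 nut.py
```

```text
time_s: 32.6
tcp_pos: [0.5305, -0.0172, 0.1575]
ee_rot: [-3.141, 0.51, -3.104]
ft_force: [-11.4, 2.1, 15.9]
width: 0.596
plane 11467 n [-0.095  0.053 -0.994] ang 5.4 c [-0.0009 -0.0004 -0.0304] x -0.0283 0.0253 y -0.0246 0.0255 z -0.0336 -0.0268
plane 2145 n [-0.082  0.062 -0.995] ang 4.7 c [ 0.0073 -0.0007 -0.0291] x -0.0307 0.0277 y -0.0255 0.0254 z -0.0318 -0.0244
```

```bash
python3 arc.py -.0009 0 -.0304 -.095 0 -.994 .0125 .014 | grep -E "k|arc|seat"
```

```text
k 0.0381 pin [-0.0002  0.     -0.0235] tool vs stud deg 0.9 nut vs stud 6.3
arc 0.25 [ 0.5344 -0.017   0.1593] [-4.3 -0.   0.3]
arc 0.50 [ 0.5337 -0.0171  0.1586] [-3.3 -0.   0.6]
arc 0.75 [ 0.5329 -0.0172  0.1577] [-2.3 -0.1  1. ]
arc 1.00 [ 0.5322 -0.0172  0.1569] [-1.2 -0.1  1.4]
seat 0.016 [ 0.5332 -0.0172  0.1552] [-1.3 -0.1  3.4]
seat 0.020 [ 0.5352 -0.0171  0.1517] [-1.3 -0.1  7.4]
seat 0.024 [ 0.5372 -0.017   0.1483] [-1.4 -0.1 11.4]
```

```bash
python3 -m creep '{"jaw":[45,45,45,45,45,45],"translation":[[-2,0,0],[-2,0,1],[-2,0,1],[-2,0,1],[-2,0,1],[-2,0,1]],"twist":[0,0,10,20,30,40]}' 25;python3 nut.py; python3 arc.py 0 0 -.03 0 0 -1|grep seat
```

```text
time_s: 33.4
tcp_pos: [0.5334, -0.0167, 0.1566]
ee_rot: [2.792, 0.382, 2.406]
ft_force: [2.4, 4.7, 3.0]
width: 0.6
plane 11321 n [-0.107  0.042 -0.993] ang 6.2 c [-0.001  -0.0003 -0.0304] x -0.0283 0.026 y -0.0246 0.0254 z -0.0338 -0.0267
plane 2080 n [-0.076  0.038 -0.996] ang 4.4 c [ 0.0069  0.0004 -0.0291] x -0.0297 0.0273 y -0.0255 0.0254 z -0.0315 -0.0254
seat 0.016 [ 0.5333 -0.0172  0.1557] [ 0.2 -0.6  0.7]
seat 0.020 [ 0.5353 -0.0171  0.1522] [ 0.2 -0.6  4.7]
seat 0.024 [ 0.5373 -0.017   0.1488] [ 0.1 -0.5  8.7]
```

```bash
python3 -m creep '{"jaw":[45,45,45,45,45,45],"translation":[[0,-0.5,1],[0,-0.5,1.5],[0,-0.5,2],[0,-0.5,2.5],[0,-0.5,3],[0,-0.5,3.5]],"twist":[10,20,30,40,50,60]}' 25;python3 w.py;python3 nut.py; python3 arc.py 0 0 -.03 0 0 -1|grep seat
```

```text
time_s: 34.2
tcp_pos: [0.5348, -0.0184, 0.1534]
ee_rot: [2.636, -0.085, 1.451]
ft_force: [0.1, -0.0, 3.1]
width: 0.598
[-0.249 -0.231  2.257  0.232  0.634 -0.261] tilt 29.3 az 1.8 xaz 83.1
plane 11339 n [-0.108  0.045 -0.993] ang 6.2 c [-0.0015  0.     -0.0304] x -0.0288 0.0255 y -0.0255 0.0255 z -0.0338 -0.0264
plane 1968 n [ 0.144 -0.006 -0.99 ] ang -8.3 c [0.0331 0.0009 0.0245] x 0.0208 0.043 y -0.0255 0.0254 z 0.0224 0.0269
seat 0.016 [ 0.5333 -0.0172  0.1557] [ 1.3 -0.1 -2.8]
seat 0.020 [ 0.5352 -0.0171  0.1522] [ 1.3 -0.1  1.2]
seat 0.024 [ 0.5372 -0.017   0.1488] [ 1.3 -0.   5.2]
```

```bash
python3 -m creep '{"jaw":[45,45,45,45,45,45],"translation":[[1,0,1],[1,0,1.5],[1,0,2],[1,0,2.5],[1,0,3],[1,0,3.5]],"twist":[10,20,30,40,50,60]}' 25;python3 w.py; python3 arc.py 0 0 -.03 0 0 -1|grep seat
```

```text
time_s: 35.0
tcp_pos: [0.5358, -0.0176, 0.1496]
ee_rot: [2.951, -0.476, 0.43]
ft_force: [-1.0, -1.0, 2.2]
width: 0.603
[-0.246 -0.221  2.256  0.23   0.626  0.787] tilt 29.2 az 1.8 xaz 24.6
seat 0.016 [ 0.5332 -0.0172  0.1557] [ 0.8 -0.1 -6.5]
seat 0.020 [ 0.5352 -0.0171  0.1522] [ 0.9 -0.1 -2.5]
seat 0.024 [ 0.5372 -0.0171  0.1487] [ 1.  -0.1  1.5]
```

```bash
python3 -m creep '{"jaw":[45,45,45,45,45,45,45,45,45],"translation":[[1,0,0.7],[1,0,1.3],[1,0,2],[1,0,2.7],[1,0,3.4],[1,0,4.1],[1,0,4.8],[1,0,5.5],[1,0,6]],"twist":[10.5,21,31,42,52,63,73,84,94]}' 30;python3 w.py; python3 arc.py 0 0 -.03 0 0 -1|grep seat; python3 nut.py; python3 -c "
from h import *
print(status.state()['moment'])
im,d=viewer.snapshot('wrist'); cv2.imwrite('pics/w5.png',im)"
```

```text
time_s: 36.12
tcp_pos: [0.5378, -0.0164, 0.143]
ee_rot: [-2.653, -0.134, -1.289]
ft_force: [-1.3, -1.2, 1.1]
width: 0.597
[-0.242 -0.202  2.254  0.232  0.614  2.427] tilt 28.9 az 2.0 xaz -73.9
seat 0.016 [ 0.5331 -0.0172  0.1556] [  1.2  -1.7 -13.3]
seat 0.020 [ 0.5351 -0.0171  0.1522] [ 1.2 -1.8 -9.3]
seat 0.024 [ 0.5371 -0.017   0.1487] [ 1.2 -1.9 -5.3]
plane 11586 n [-0.059  0.043 -0.997] ang 3.4 c [-0.0004  0.0001 -0.0305] x -0.0279 0.0264 y -0.0255 0.0244 z -0.033 -0.0278
plane 2047 n [ 0.098  0.037 -0.995] ang -5.6 c [0.0332 0.0005 0.0168] x 0.0189 0.0426 y -0.0255 0.0255 z 0.0148 0.0191
[-0.00788278  0.33902167 -0.13900114]
```

View pics/w5.png

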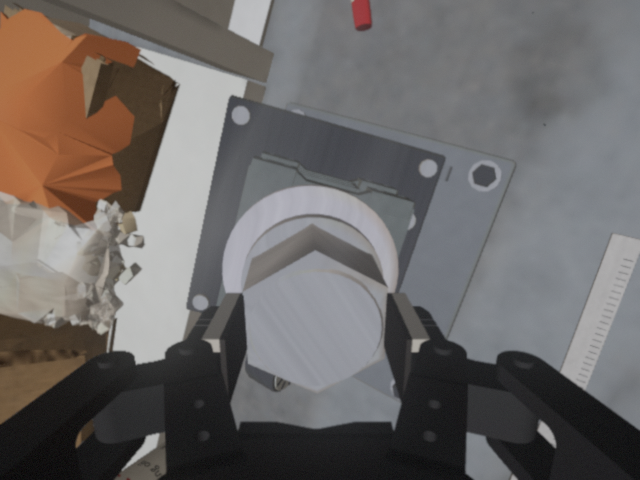

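The wrist picture shows the nut's hexagon at (312,320) running down the stud over the cover. The underside is about 29 mm below the tip, past the 21 mm a wrong nut could reach, so this is the right nut. J6 is near its limit, so I'll regrip 120° back and finish.

```bash
python3 -m creep '{"jaw":[70,70,70,70],"translation":[[0,0,0],[0,0,0],[0,0,0],[0,0,0]],"twist":[0,0,0,0]}'; python3 -m creep '{"jaw":[70,70,70,70,70,70,70,70,70,70,70,70],"translation":[[1,-1.5,0],[1,-1.5,0],[1,-1.5,0],[1,-1.5,0],[1,-1.5,0],[1,-1.5,0],[1,-1.5,0],[1,-1.5,0],[1,-1.5,0],[1,-1.5,0],[1,-1.5,0],[1,-1.5,0]],"twist":[-10,-20,-30,-40,-50,-60,-70,-80,-90,-100,-110,-120]}'; python3 w.py; python3 arc.py 0 0 -.03 0 0 -1|grep seat; python3 nut.py
```

```text
time_s: 36.72
tcp_pos: [0.5391, -0.016, 0.1442]
ee_rot: [-2.65, -0.135, -1.288]
ft_force: [-0.1, 0.2, -0.8]
width: 0.82
time_s: 38.22
tcp_pos: [0.5406, -0.0165, 0.1451]
ee_rot: [2.758, -0.343, 0.913]
ft_force: [-0.5, 0.4, -0.6]
width: 0.82
[-0.242 -0.2    2.248  0.234  0.614  0.324] tilt 29.1 az 2.1 xaz 52.3
seat 0.016 [ 0.5332 -0.0172  0.1557] [ -1.3  -0.7 -12.9]
seat 0.020 [ 0.5352 -0.0171  0.1522] [-1.2 -0.7 -8.9]
seat 0.024 [ 0.5372 -0.017   0.1487] [-1.2 -0.6 -4.9]
plane 11892 n [-0.007 -0.007 -1.   ] ang 0.4 c [-0.0007 -0.0019 -0.0305] x -0.0276 0.0259 y -0.0255 0.0223 z -0.0316 -0.0294
plane 2103 n [ 0.013  0.007 -1.   ] ang -0.7 c [ 0.0054  0.0012 -0.0285] x -0.0302 0.0278 y -0.0255 0.0241 z -0.0295 -0.0272
```

```bash
python3 -m creep '{"jaw":[45,45,45,45,45,45,45],"translation":[[-1,-0.7,0],[-1,-0.7,0],[-1,-0.7,0],[-1,-0.7,0.6],[-1,-0.7,1.3],[-1,-0.7,2],[-1,-0.7,2.5]],"twist":[0,0,0,10,20,30,40]}' 80; python3 -c "
from h import *
s=status.state();R=Ro.from_euler('xyz',s['ee_rot']).as_matrix();print('M tool',R.T@s['moment'],'F tool',R.T@s['ft_force'],s['qpos'][5])"; python3 arc.py 0 0 -.03 0 0 -1|grep seat; python3 nut.py|head -1
```

```text
time_s: 39.15
tcp_pos: [0.5405, -0.0165, 0.1435]
ee_rot: [3.086, -0.504, 0.151]
ft_force: [-16.8, 0.7, 17.6]
width: 0.577
M tool [ 0.82517964 -1.17106517 -0.28705647] F tool [ -5.99592006  -1.95080124 -23.50145306] 1.0308393135074096
seat 0.016 [ 0.5332 -0.0172  0.1556] [ -0.5   0.3 -14.2]
seat 0.020 [ 0.5352 -0.0171  0.1522] [ -0.5   0.3 -10.2]
seat 0.024 [ 0.5372 -0.017   0.1487] [-0.4  0.3 -6.2]
plane 11708 n [-0.014 -0.009 -1.   ] ang 0.8 c [ 0.0001  0.0006 -0.0292] x -0.0277 0.0259 y -0.0253 0.0255 z -0.0306 -0.0276
```

```bash
python3 -m creep '{"jaw":[45,45,45],"translation":[[0,0,0],[0,0,0],[0,0,0]],"twist":[8,16,24]}' 80
cat > m.py <<'E'
from h import *
s=status.state();R=Ro.from_euler('xyz',s['ee_rot']).as_matrix();print('M tool',(R.T@s['moment']).round(2),'F tool',(R.T@s['ft_force']).round(1),s['qpos'][5],s['effort'][5])
E
python3 m.py; python3 w.py; python3 arc.py 0 0 -.03 0 0 -1|grep "seat 0.016"; python3 nut.py|head -1
```

```text
time_s: 39.58
tcp_pos: [0.5412, -0.0171, 0.1434]
ee_rot: [-2.977, -0.484, -0.311]
ft_force: [-2.9, 1.1, 3.1]
width: 0.574
M tool [ 1.15 -0.36 -2.79] F tool [-1.3 -0.9 -4.2] 1.4414578882749953 2.053224965929985
[-0.241 -0.195  2.249  0.232  0.608  1.441] tilt 29.2 az 1.8 xaz -17.8
seat 0.016 [ 0.5332 -0.0172  0.1557] [ -1.    0.2 -14.7]
plane 11809 n [-0.011  0.002 -1.   ] ang 0.6 c [ 0.0004  0.0007 -0.0291] x -0.0275 0.0266 y -0.0253 0.0254 z -0.0303 -0.0276
```

```bash
python3 -m creep '{"jaw":[75,75,75,75,75,75,75,75],"translation":[[0,0,0],[0,0,0],[0,0,0],[0,0,-30],[0,0,-70],[0,0,-120],[0,0,-160],[0,0,-160]],"twist":[-2,-2,-2,-2,-2,-2,-2,-2]}' 40; python3 w.py
python3 - <<'E'
from h import *
s=status.state(); im,d=viewer.snapshot('wrist'); cv2.imwrite('pics/w6.png',im); P=cloud('wrist',d,s)
cv2.imwrite('pics/s6.png',viewer.snapshot('scene')[0][180:420,200:520])
n=np.array([-.4995,-.0218,.866]);c=np.array([.5470,-.01648,.13245]);w=P[d>.05];h=(w-c)@n;r=np.linalg.norm(w-c-h[:,None]*n,axis=1)
a=h[(r>.034)&(r<.040)&(abs(h)<.008)];print('cover h mm',len(a),np.median(a)*1e3)
w2=w[(r<.022)&(h>.03)&(h<.06)];q=w2.mean(0);nn=np.linalg.svd(w2-q,full_matrices=False)[2][2];nn*=np.sign(nn[2]);print('nut top h',np.median((w2-c)@n)*1e3,'normal vs axis',np.degrees(np.arccos(nn@n)))
E
```

```text
time_s: 40.62
tcp_pos: [0.4646, -0.0204, 0.287]
ee_rot: [-2.989, -0.496, -0.282]
ft_force: [-0.0, 0.2, -0.4]
width: 0.876
[-0.314 -0.595  2.238  0.198  1.016  1.436] tilt 29.6 az 1.8 xaz -16.1
cover h mm 1351 -4.1429496064097
nut top h 41.564609860949275 normal vs axis 0.6212009570573224
```

View pics/w6.png

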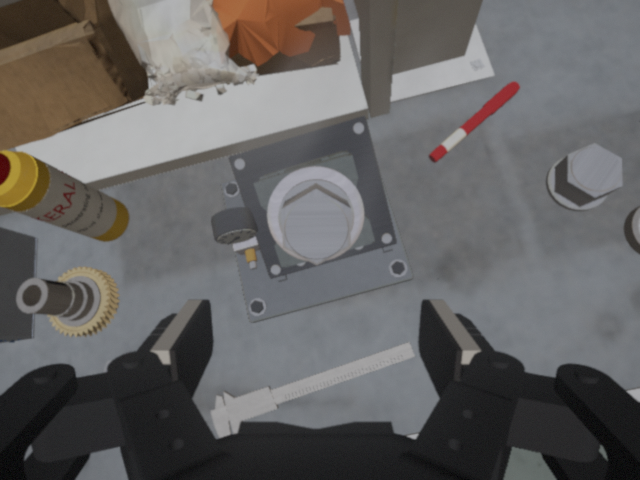

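The picture shows the nut square on the cover at (315,228). The other nut, wheel, can and caliper are undisturbed, and the gripper is clear. The cover reads about 3–4 mm lower than when loose, and the nut's top sits 3.4 mm below the loose-cover height. That matches the 3 mm home position.

```bash
python3 -c "
from rig import ctrl
print(ctrl.close_job())"
```

```text
the job is handed in; nothing more can be done
None
```

I handed the job in at about 41 s. The right nut is on the stud and turned down until snug, as far as my checks can show; handing in reports no verdict.

- **Which nut:** The first one I tried, at about (0.45, -0.17), was the right one. It sank steadily past the 17–21 mm where a wrong nut would stop. I never touched the other two, so nothing had to go back on the bench.
- **Tilting the tool:** The moves offer no tilt. I tilted the tool to about 29–30° by pushing against the edge of the arm's reach. The nut was gripped while still upright, so I swung it into line on the stud's tip before turning it.
- **Snug check:** At the end the turning torque rose to about 2.8 N m, well above the 0.6 N m limit for the free run.
- **Height check:** The cover measured about 4.1 mm lower than when loose and the nut's top implied about 3.4 mm, against the nominal 3.0 mm. That spread fits the roughly 2 mm camera calibration. The nut's top was within 0.6° of square to the stud.
- **Other readings:** The jaw opening read about 49 mm on the 52 mm hexagon during the last turn, which I put down to the higher grip force and did not check. The highest force I read was about 38 N, when the nut first met the stud.
- **Surroundings:** In the last picture the gripper was clear. The stand, worm wheel, oil can, caliper and one spare nut looked undisturbed. The bearing was mostly out of frame and the third nut was not in it, so I did not check those two.

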